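Fetch the lid from behind the canisters

ROBOT

A 6-joint arm with a two-finger parallel gripper is mounted at the origin on the work surface. World frame = base frame: x ahead of the robot, y to its left, z up, the work surface at z = 0. Lengths are in mm, angles in rad, forces in N, time in s.
With the tool pointing down it reaches from about 275 to 750 mm from the base axis. Payload 10.2 kg.
Tool frame: the origin (TCP) lies between the finger pads; the fingertips stand 19 mm ahead of it and the grasp point (between the pads) is the TCP; z points along the fingers, y is the line along which they close (so a half turn about z gives the same grasp; the last joint's range is limited). The gripper opens to 85 mm and grips with 20 to 120 N. Pads are 22 mm wide; open, the fingers measure 114 mm over their backs; the gripper's body (76 mm by 85 mm) begins 54 mm behind the grasp point. The pads swing forward as they close: fully open they stand 13 mm farther back than shut.
Start: joints at [0.915, 0.313, 1.498, -0, 1.331, -0.223], TCP at [220.206, 476.593, 250.294] pointing down, gripper open.
Joint ranges: [-2.94, 2.94], [-0.97, 2.17], [0.19, 2.56], [-1.23, 4.37], [0.02, 3.11], [-2.88, 2.88]. Speed limits (rad/s): [2.39, 2.39, 3.01, 3.14, 3.14, 3.14].

INTERFACE

Orientations are given as a unit quaternion [w, x, y, z].
In Python, from rig import sense, capture, finish_job gives the robot as it stands. The module is installed in compiled form; this text tells all that it offers.
- The arm moves only by the tool move_arm, never from a script. Its argument "moves" is a list of rows, each an object with "turn": the turn, a rotation vector about the tool's x, y, z in rad, a list of three; "translation": the shift along the tool's x, y, z in mm, a list of three; "hand": the opening, from 0 (shut) to 1 (fully open). In form: [{"turn": [wx, wy, wz], "translation": [x, y, z], "hand": hand}, ...]. A call has 1 to 10 rows; each row shifts and turns the commanded pose from where the row before left it, along the tool's axes as they then stand; what a row does not reach is not made up. A row lasts 1/12 s, in which the tool goes at most 41.7 mm and 7.16 degrees, less where a joint would pass 70% of its speed; a pose out of reach is approached as far as the arm can. A call with a gripper value outside its range is refused whole. The fingers move at their own pace and stop on an object; "grip_force" is the grip in N (left out, the last holds). Time passes only in rows, so rows that do not move let the fingers close. It gives the time, the measured TCP pose, the force, the opening and the grip force at its end, in the units of the state.
- sense(): the state, without advancing time (a new reading comes with each control period).
- capture(name): name is "side" or "top"; returns a dict with "image" (384x512x3 uint8, blue, green, red), "z_map" (384x512 float32, mm along the optical axis (not along the pixel's ray), 0 where there is no reading), "vertical_fov" (degrees; the focal length in pixels is half the picture's height over the tangent of half this angle, whatever the lens; pixels are square), "cx", "cy" (the principal point, pixels), "k1" (the pictures are not rectified: a ray, as slopes to the right and down, at radius r is drawn at 1 + k1 r^2 times it, then the intrinsics apply), "R" (3x3) and "t" (3): a world point X has camera coordinates R X + t. Camera axes: x right, y down, z forward; pixel columns grow to the right and rows downward; lengths in mm; the calibration is good to about 2 mm. A picture is of the moment at which its call begins.
- finish_job(): hands the job in; it is judged then, once.
The state is a dict: "time_s": time; "joints": joint angles; "dq": joint speeds; "tau": joint torques, N m; "eef_pos": TCP position; "ee_rot": TCP orientation; "force": force on the tool from outside, world axes, zero at the start; "wrist_torque": the same for the moment, N m; "grip_width": opening from 0.0 (shut) to 1.0 (fully open); "grip_force": force on a finger pad.
Only numpy, scipy, OpenCV 4.12 (cv2) and the standard library are available. Lean on these libraries where they do the work, as an engineer would, in place of code of your own. Each camera call takes 0.05 s, during which the arm holds its last target. There are 200 camera calls.

TASK

The small copper lid stands at the back of one lane of the stock tray, shut in behind two canisters. Stand those two canisters upright on the plywood side board, then fetch the lid and set it, the way up it is now, in the middle of the marking-out turntable, and then put each of the two canisters back upright in the tray where it stood before. Knock nothing over and leave the rest of the tray's contents where it is.

Things in the scene. Friction and masses are not known exactly. Their poses are not given: they have to be found in the camera images.
- tray: Fixed wooden tray, 216 (x) x 158 (y) x 36 mm, dark walls 10 thick, floor top at 6 mm. Origin: centre of underside; +x is the back (away from the robot), yaw within 0.3 rad. Two lanes along x, centred at y = +37 and -37, each 64 wide, 196 long inside. Each holds 3 separate pieces: canisters at the front (x = -54) and middle (x = -4), a low piece at the back (x = +46), all within about 4 mm.
- lid: The piece to fetch: low round copper lid with closed flat top, 44 mm diameter, 26 mm high, 0.06 kg, top up in one of the tray's two back places (either lane), lower than the walls. Grip its sides with the fingers closing along the lane (about 30 mm free behind it); the canisters of its lane stand in the gripper's way. Origin: centre of underside, z up.
- band: Open copper ring (the tray floor shows through it), 44 mm outside and 39 mm inside diameter, 18 mm high, in the back place of the other lane. It stays there. Origin: centre of underside.
- can_round: Plain round copper canister, flat top, 39 mm diameter below, 41 mm for the upper 40 mm, 110 mm high. One rigid piece, 0.1 to 0.25 kg; origin: centre of underside, z up. The four canisters are shuffled over the tray's front and middle places.
- can_square: Square copper canister, flat top, 38 x 38 mm below, 40 x 40 mm for the upper 32 mm, 98 mm high, sides along its own x and y, within 0.25 rad of the tray's. One rigid piece, 0.1 to 0.25 kg; origin: centre of underside, z up. The four canisters are shuffled over the tray's front and middle places.
- can_hex: Six-sided copper canister, flat top, 37 mm across flats below, 39 mm (45 across corners) for the upper 30 mm, 92 mm high; two flats face its own +y and -y, within 0.25 rad of the tray's. One rigid piece, 0.1 to 0.25 kg; origin: centre of underside, z up. The four canisters are shuffled over the tray's front and middle places.
- can_knob: Round copper canister with a small knob: 39 mm diameter below, 41 mm from 64 to 90 mm height, the knob 18 mm wide reaching 106 mm. One rigid piece, 0.1 to 0.25 kg; origin: centre of underside, z up. The four canisters are shuffled over the tray's front and middle places.
- side_board: Fixed flat plywood board with a dark batten flush across each end, 220 (x) x 120 (y) mm, top face 12 mm above the bench: the place to stand the two canisters meanwhile. Left or right of the tray. Origin: centre of underside.
- turntable: Grey round marking-out turntable with scribed circles, locked (it does not turn), 130 mm diameter, flat top 40 mm above the bench, on the other side of the tray from the side board. Origin: centre of underside, on its axis.

How it is judged (in metres and radians):
On the way, in this order (a step that is already met when the one before it is completed fails the run):
1. The two canisters from the lid's lane stand upright on the side board, the lid still in its lane and the other lane untouched (((x of can_round in the frame of side_board between -0.11 and 0.11 m and y of can_round in the frame of side_board between -0.06 and 0.06 m and z of can_round in the frame of side_board between 0.006 and 0.018 m and angle between can_round's own z axis and vertical below 0.12 rad) or (distance of can_round from where it was at the start of the episode below 0.012 m and ((y of lid in the frame of tray above 0 m and y of can_round in the frame of tray below 0 m) or (y of lid in the frame of tray below 0 m and y of can_round in the frame of tray above 0 m)))) and ((x of can_square in the frame of side_board between -0.11 and 0.11 m and y of can_square in the frame of side_board between -0.06 and 0.06 m and z of can_square in the frame of side_board between 0.006 and 0.018 m and angle between can_square's own z axis and vertical below 0.12 rad) or (distance of can_square from where it was at the start of the episode below 0.012 m and ((y of lid in the frame of tray above 0 m and y of can_square in the frame of tray below 0 m) or (y of lid in the frame of tray below 0 m and y of can_square in the frame of tray above 0 m)))) and ((x of can_hex in the frame of side_board between -0.11 and 0.11 m and y of can_hex in the frame of side_board between -0.06 and 0.06 m and z of can_hex in the frame of side_board between 0.006 and 0.018 m and angle between can_hex's own z axis and vertical below 0.12 rad) or (distance of can_hex from where it was at the start of the episode below 0.012 m and ((y of lid in the frame of tray above 0 m and y of can_hex in the frame of tray below 0 m) or (y of lid in the frame of tray below 0 m and y of can_hex in the frame of tray above 0 m)))) and ((x of can_knob in the frame of side_board between -0.11 and 0.11 m and y of can_knob in the frame of side_board between -0.06 and 0.06 m and z of can_knob in the frame of side_board between 0.006 and 0.018 m and angle between can_knob's own z axis and vertical below 0.12 rad) or (distance of can_knob from where it was at the start of the episode below 0.012 m and ((y of lid in the frame of tray above 0 m and y of can_knob in the frame of tray below 0 m) or (y of lid in the frame of tray below 0 m and y of can_knob in the frame of tray above 0 m)))) and distance of lid from where it was at the start of the episode below 0.03 m), for 0.2 s.
2. The lid rests flat in the middle of the turntable (horizontal distance between lid and turntable below 0.012 m and z of lid in the frame of turntable between 0.035 and 0.046 m and angle between lid's own z axis and vertical below 0.1 rad), for 0.2 s.
At the end, for the whole second after the job is handed in: The lid stands top up on the turntable within 12 mm of its axis; all four canisters stand upright in the tray within 12 mm of where each stood at the start (turning about the vertical does not matter); the open ring is within 12 mm of its start; all at rest (all of step 2 and linear speed of each of lid, can_round, can_square, can_hex, can_knob below 0.02 m/s and angular speed of each of lid, can_round, can_square, can_hex, can_knob below 0.3 rad/s and distance of each of can_round, can_square, can_hex, can_knob, band from where it was at the start of the episode below 0.012 m and angle between each of can_round, can_square, can_hex, can_knob, band's own z axis and vertical below 0.1 rad); the robot touches nothing.
It fails at once if A canister, the lid or the ring is knocked over (tipped more than 0.7 rad) (angle between any of can_round, can_square, can_hex, can_knob, lid, band's own z axis and vertical above 0.7 rad).
It also fails if it takes over 120 s, if anything falls off the work surface, if the arm or the gripper's body presses on something with over 40 N, if the wrist force passes 120 N, or if a joint passes its speed limit or range.

## Working session

There is one attempt and no reset: what is moved stays moved. The work goes in short steps, Python scripts to look and compute and a tool call to move; the robot and the scene stay as the last step left them, time stands still between calls to the robot, and variables do not carry over. Pictures are saved under pics/ and viewed, at most 14 in all, crops included, and the job is handed in when it is done.

Besides the shell and the picture viewer there is one more tool, called after "Call:" as name(argument=value, ...), one argument or row to a line, values as JSON. move_arm: Moves the arm, as the interface text tells. Its arguments: {"type":"object","properties":{"moves":{"type":"array","items":{"type":"object","properties":{"turn":{"type":"array","items":{"type":"number"}},"translation":{"type":"array","items":{"type":"number"}},"hand":{"type":"number"}}}},"grip_force":{"type":"number"}},"required":["moves"]}

```bash
mkdir -p pics; cat > h.py <<'E'
import numpy as np, cv2
from rig import sense, capture, finish_job
def cam(name):
    c=capture(name); im=c["image"]; h,w=im.shape[:2]
    f=h/2/np.tan(np.radians(c["vertical_fov"])/2)
    c["K"]=np.array([[f,0,c["cx"]],[0,f,c["cy"]],[0,0,1.]]); c["D"]=np.array([c["k1"],0,0,0.])
    c["R"]=np.array(c["R"]);c["t"]=np.array(c["t"]).ravel()
    return c
def cloud(c):
    h,w=c["z_map"].shape
    uv=np.stack(np.meshgrid(np.arange(w),np.arange(h)),-1).reshape(-1,1,2).astype(np.float64)
    s=cv2.undistortPoints(uv,c["K"],c["D"]).reshape(h,w,2)
    z=c["z_map"]; P=np.dstack([s*z[...,None],z])
    X=(P-c["t"])@c["R"]; X[z<=0]=np.nan
    return X
def proj(c,X):
    return cv2.projectPoints(np.array(X,float).reshape(-1,3),cv2.Rodrigues(c["R"])[0],c["t"],c["K"],c["D"])[0].reshape(-1,2)
E
python3 - <<'E'
from h import *
print(sense())
for n in ("top","side"):
    c=cam(n); cv2.imwrite(f"pics/{n}0.png",c["image"]); np.savez(f"{n}0.npz",X=cloud(c),im=c["image"])
    print(n,c["vertical_fov"],c["k1"],c["R"].round(3).tolist(),c["t"].round(1),(-c["R"].T@c["t"]).round(), (c["z_map"]==0).mean())
E
```

```text
{'time_s': 0.0, 'joints': array([ 9.14575912e-01,  3.13473003e-01,  1.49842574e+00,  6.89437892e-06,
        1.33100531e+00, -2.23404874e-01]), 'dq': array([-0.00013001, -0.00074724, -0.00223803, -0.0017654 , -0.00034963,
       -0.00030697]), 'tau': array([ 1.02150025e-03, -4.12271762e+01, -2.59741437e+01, -1.35936530e-04,
        4.13748290e-03,  1.96107203e-05]), 'eef_pos': array([220.06870152, 476.39761619, 249.72755901]), 'ee_rot': array([-2.82207326e-04,  2.14723330e-01,  9.76674696e-01, -5.91873723e-04]), 'force': array([-0.0080876 , -0.51520909, -0.87842937]), 'wrist_torque': array([ 0.05440446,  0.01643489, -0.029695  ]), 'grip_force': 0.0, 'grip_width': 1.001397340243383}
top 55.40167063638911 0.020487167382239022 [[-0.007, -1.0, -0.023], [-0.999, 0.008, -0.046], [0.046, 0.023, -0.999]] [ 17.7 530.6 781.8] [494.  -5. 806.] 0.0040130615234375
side 53.18599430943765 -0.12596719880297008 [[-0.999, -0.034, 0.019], [-0.033, 0.513, -0.858], [0.019, -0.858, -0.514]] [540.6  51.1 936.6] [524. 795. 515.] 0.003911336263020833
```

View pics/top0.png

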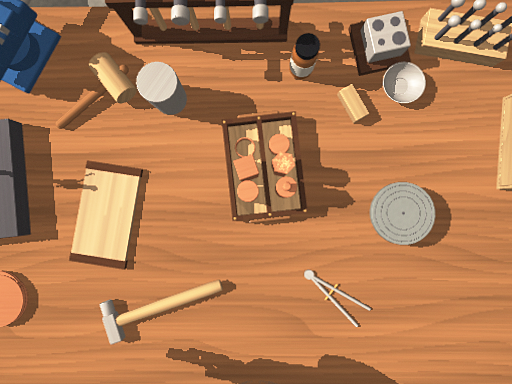

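View pics/side0.png

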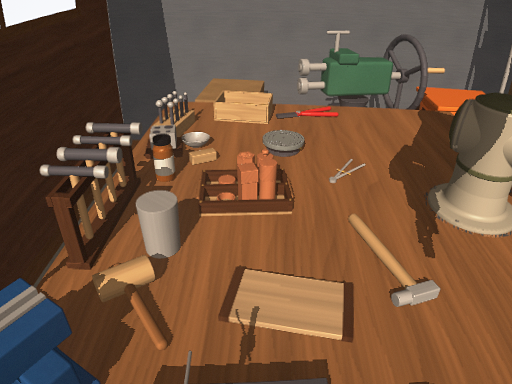

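The top view shows the tray at (263,165), with the board to its left at (108,214) and the turntable to its right at (403,212). The lid looks to be in the right lane at (279,144), behind what look like hex (285,162) and knob (286,186). The ring is at (245,148). Next I measure these.

```bash
python3 - <<'E'
from h import *
d=np.load("top0.npz"); X=d["X"]; im=d["im"]
cv2.imwrite("pics/crop.png",cv2.resize(im[100:235,210:320],None,fx=4,fy=4,interpolation=cv2.INTER_CUBIC))
def comps(m,Z,lab,amin=40):
    n,L,st,ce=cv2.connectedComponentsWithStats(m.astype(np.uint8))
    for i in range(1,n):
        if st[i,4]>=amin:
            P=Z[L==i]; r=cv2.minAreaRect(P[:,:2].astype(np.float32))
            print(lab,st[i,4],ce[i].round(1),"mean",P.mean(0).round(1),"zmed",np.median(P[:,2]).round(1),"rect",np.round(r[0],1),np.round(r[1],1),round(r[2],1))
g=np.zeros(X.shape[:2],bool); g[105:225,220:310]=1
Z=X[...,2]
comps(g&(Z>80),X,"cans")
comps(g&(Z>29)&(Z<50),X,"wall")
comps(g&(Z>14)&(Z<29),X,"low",20)
b=np.zeros_like(g); b[150:280,60:155]=1
comps(b&(Z>7)&(Z<30),X,"board")
t=np.zeros_like(g); t[175:250,360:445]=1
comps(t&(Z>30)&(Z<60),X,"turn")
hsv=cv2.cvtColor(im,cv2.COLOR_BGR2HSV)
d2=np.load("side0.npz"); X2=d2["X"]; Z2=X2[...,2]
g=np.zeros_like(g); g[140:225,190:305]=1
comps(g&(Z2>70),X2,"Scans"); comps(g&(Z2>29)&(Z2<50),X2,"Swall"); 
b=np.zeros_like(g); b[265:345,210:360]=1
comps(b&(Z2>7)&(Z2<30),X2,"Sboard")
t=np.zeros_like(g); t[125:160,255:310]=1
comps(t&(Z2>30)&(Z2<60),X2,"Sturn")
E
```

```text
cans 367 [282.6 162.3] mean [577.8 -52.4  97.9] zmed 98.4 rect [577.9 -52.6] [38.5 42.9] 45.3
cans 440 [245.7 166.7] mean [569.3  19.1 103.9] zmed 104.3 rect [570.1  19.2] [40.1 39.7] 18.4
cans 347 [285.9 186.2] mean [531.4 -58.2  99.2] zmed 96.7 rect [531.9 -58.7] [38.9 38.9] 89.7
cans 365 [247.2 190.5] mean [523.   16.1 116. ] zmed 116.5 rect [523.1  16.5] [37.8 39.6] 89.5
wall 2260 [264.1 165.4] mean [579.4 -17.5  35.9] zmed 36.3 rect [578.8 -16.4] [231.1 158.2] 6.0
wall 314 [278.5 143. ] mean [626.9 -48.6  32.5] zmed 32.5 rect [627.4 -48.6] [40.9 41.9] 13.5
low 33 [252.4 113.7] mean [691.5   6.4  28. ] zmed 28.4 rect [691.3   6.3] [ 6.6 49.2] 5.4
low 49 [276.1 119.1] mean [680.8 -44.6  21.2] zmed 20.9 rect [680.8 -43.5] [ 4.4 63.2] 2.2
low 56 [240.  123.4] mean [672.3  33.4  22.1] zmed 22.5 rect [672.6  31.8] [12.6 65.2] 16.7
low 66 [245.  142.9] mean [629.5  23.   23. ] zmed 23.7 rect [626.4  23.3] [42.8 32.2] 78.5
low 35 [274.8 217.8] mean [468.2 -39.3  27.6] zmed 28.0 rect [468.9 -38.5] [ 8.6 32.2] 6.4
low 26 [253.9 220.3] mean [463.2   5.   27.4] zmed 27.8 rect [463.7   4.7] [ 7.2 21.6] 6.8
board 5656 [105.5 214.7] mean [477.3 328.2  12.4] zmed 12.4 rect [478.6 329.5] [124.1 222.4] 80.7
turn 3208 [402.3 212.9] mean [ 477.2 -301.1   40.5] zmed 40.5 rect [ 477.2 -302.1] [128.2 128.2] 88.7
Scans 554 [266.4 167.2] mean [524.8   8.6  99. ] zmed 97.6 rect [525.5 -16.8] [ 39.9 113.8] 5.6
Scans 592 [246.5 168.2] mean [571.1   6.4  93.6] zmed 96.8 rect [573.2 -13.4] [ 45.  117.6] 6.8
Swall 350 [283.6 143.9] mean [ 475.5 -258.2   38. ] zmed 39.4 rect [ 476. -263.] [129.5  61.2] 0.9
Swall 1505 [241.8 190.2] mean [582.5   9.1  35.2] zmed 35.3 rect [577.6 -13.4] [228.6 163. ] 5.4
Sboard 6914 [289.9 302.9] mean [476.7 337.6  12.6] zmed 12.7 rect [478.1 330.8] [125.3 221.7] 80.7
Sturn 671 [283.  139.5] mean [ 476.9 -288.6   39.2] zmed 39.9 rect [ 476.5 -298.6] [130.1 127.7] 27.9
```

View pics/crop.png

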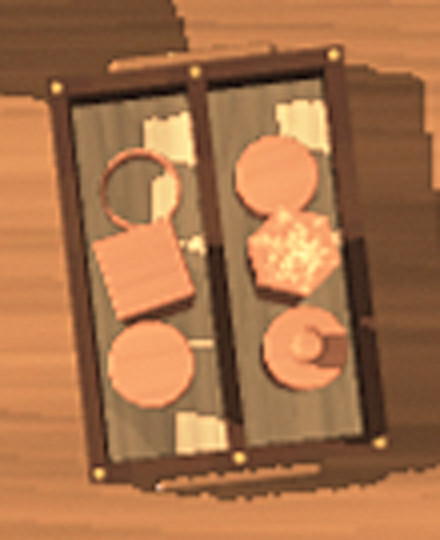

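The crop shows the lid (275,175) closed-topped in the right lane. In front of it are hex (293,250) and knob (305,347). The ring (140,190), square and round are in the left lane. I'll refine the poses now.

```bash
cat >> h.py <<'E'
def plan(x,y,z,yaw=None):
    s=sense(); p=s["eef_pos"]; w,a,b,c=s["ee_rot"]
    ty=np.array([2*(a*b-w*c),1-2*(a*a+c*c)]); ps=np.arctan2(ty[1],ty[0])
    d=np.array([x,y,z])-p; tx=[np.cos(ps+np.pi/2),np.sin(ps+np.pi/2)]
    f=lambda: np.round([d[0]*tx[0]+d[1]*tx[1], d[0]*np.cos(ps)+d[1]*np.sin(ps), -d[2]],1)
    print("at",p.round(1),"yaw",np.degrees(ps).round(2),"tool d now-axes",f())
    if yaw is not None:
        dy=(yaw-np.degrees(ps)+180)%360-180; print("turn z",np.radians(-dy).round(3)); ps=np.radians(yaw); tx=[np.cos(ps+np.pi/2),np.sin(ps+np.pi/2)]; print("tool d after turn",f())
E
python3 - <<'E'
from h import *
from scipy.optimize import minimize
for n in ("top","side"):
    d=np.load(n+"0.npz"); X=d["X"]; Z=X[...,2]
    def sel(cx,cy,r,lo,hi):
        P=X[(np.hypot(X[...,0]-cx,X[...,1]-cy)<r)&(Z>lo)&(Z<hi)]; return P
    for k,cx,cy,lo,hi in (("hex",578,-52.5,95,104),("knobrim",532,-58.7,93,99),("knobtop",532,-58.7,108,118),("lid",627,-48.6,29,36),("square",570,19,101,108),("round",523,16.5,112,120),("bandtop",626,22,20,27)):
        P=sel(cx,cy,26,lo,hi)
        if len(P)<8: print(n,k,len(P)); continue
        q=P[:,:2].astype(np.float32)
        (c,r)=cv2.minEnclosingCircle(q)
        print(n,k,len(P),"mean",P[:,:2].mean(0).round(1),"circ",np.round(c,1),round(r,1),"z",np.median(P[:,2]).round(1))
        if k in("hex","square") :
            N=6 if k=="hex" else 4
            q0=q-q.mean(0)
            # direction widths: smallest width over N-fold symmetric normals
            best=[]
            for a in np.arange(0,360/N,1):
                w=sum(np.ptp(q0@[np.cos(np.radians(a+j*360/N)),np.sin(np.radians(a+j*360/N))]) for j in range(N//2)); best.append((w,a))
            print("   face normal angle",min(best),"->",[min(best)[1]+j*360/N for j in range(N)])
    # tray wall inner edges direction
d=np.load("top0.npz"); X=d["X"];Z=X[...,2]
m=(np.abs(X[...,0]-578)<125)&(np.abs(X[...,1]+16)<95)&(Z>33)&(Z<39)
print("tray",cv2.minAreaRect(X[m][:,:2].astype(np.float32)))
plan(531.9,-58.7,230,96)
E
```

```text
top hex 350 mean [578.3 -52.7] circ [578.5 -53.3] 22.1 z 98.5
   face normal angle (np.float64(117.01698682021775), np.float64(46.0)) -> [np.float64(46.0), np.float64(106.0), np.float64(166.0), np.float64(226.0), np.float64(286.0), np.float64(346.0)]
top knobrim 271 mean [531.7 -58.5] circ [534.5 -57.8] 22.6 z 96.4
top knobtop 67 mean [531.6 -58.5] circ [531.7 -58.6] 8.7 z 112.1
top lid 311 mean [627.  -48.7] circ [626.9 -48.7] 22.0 z 32.5
top square 418 mean [569.9  19.1] circ [570.3  19.6] 25.9 z 104.4
   face normal angle (np.float64(79.63952583934805), np.float64(18.0)) -> [np.float64(18.0), np.float64(108.0), np.float64(198.0), np.float64(288.0)]
top round 355 mean [523.4  16.2] circ [523.5  16.3] 20.2 z 116.5
top bandtop 62 mean [626.3  24.3] circ [621.4  24.5] 21.6 z 24.1
side hex 118 mean [577.6 -49.3] circ [578.6 -50.8] 23.1 z 97.9
   face normal angle (np.float64(121.82967706801576), np.float64(48.0)) -> [np.float64(48.0), np.float64(108.0), np.float64(168.0), np.float64(228.0), np.float64(288.0), np.float64(348.0)]
side knobrim 82 mean [531.6 -53.6] circ [533.5 -56. ] 22.8 z 96.1
side knobtop 23 mean [530.9 -54.2] circ [530.6 -55.5] 8.6 z 110.6
side lid 126 mean [625.1 -45.4] circ [626.  -47.3] 23.3 z 31.8
side square 151 mean [568.7  23. ] circ [569.9  20.3] 25.0 z 104.0
   face normal angle (np.float64(82.22117883207737), np.float64(16.0)) -> [np.float64(16.0), np.float64(106.0), np.float64(196.0), np.float64(286.0)]
side round 137 mean [522.1  21. ] circ [521.6  19.1] 20.5 z 115.8
side bandtop 36 mean [625.7  15.3] circ [625.7  19.9] 23.6 z 22.9
tray ((578.7305908203125, -16.384658813476562), (222.2471466064453, 158.21754455566406), 5.977970600128174)
at [220.1 476.4 249.8] yaw 65.2 tool d now-axes [-507.5 -355.    19.8]
turn z -0.538
tool d after turn [-254.2 -564.8   19.8]
```

Call:
move_arm(
  moves=[
    {"turn": [0, 0, -0.108], "translation": [0, 0, 0], "hand": 0.7},
    {"turn": [0, 0, -0.108], "translation": [0, 0, 0], "hand": 0.7},
    {"turn": [0, 0, -0.108], "translation": [0, 0, 0], "hand": 0.7},
    {"turn": [0, 0, -0.108], "translation": [0, 0, 0], "hand": 0.7},
    {"turn": [0, 0, -0.106], "translation": [0, 0, 0], "hand": 0.7},
    {"turn": [0, 0, 0], "translation": [-14, -31, 0], "hand": 0.7},
    {"turn": [0, 0, 0], "translation": [-14, -31, 0], "hand": 0.7},
    {"turn": [0, 0, 0], "translation": [-14, -31, 0], "hand": 0.7},
    {"turn": [0, 0, 0], "translation": [-14, -31, 0], "hand": 0.7},
    {"turn": [0, 0, 0], "translation": [-14, -31, 0], "hand": 0.7},
  ],
  grip_force=40,
)

```text
time_s: 0.93
eef_pos: [306.4, 328.3, 250.1]
ee_rot: [-0.0, -0.053, 0.999, -0.0]
force: [0.9, 0.3, -0.7]
grip_width: 0.701
grip_force: 0.0
```

Call:
move_arm(
  moves=[
    {"turn": [0, 0, 0], "translation": [-14, -31, 0], "hand": 0.7},
    {"turn": [0, 0, 0], "translation": [-14, -31, 0], "hand": 0.7},
    {"turn": [0, 0, 0], "translation": [-14, -31, 0], "hand": 0.7},
    {"turn": [0, 0, 0], "translation": [-14, -31, 0], "hand": 0.7},
    {"turn": [0, 0, 0], "translation": [-14, -31, 0], "hand": 0.7},
    {"turn": [0, 0, 0], "translation": [-14, -31, 0], "hand": 0.7},
    {"turn": [0, 0, 0], "translation": [-14, -31, 0], "hand": 0.7},
    {"turn": [0, 0, 0], "translation": [-14, -31, 0], "hand": 0.7},
    {"turn": [0, 0, 0], "translation": [-14, -31, 0], "hand": 0.7},
    {"turn": [0, 0, 0], "translation": [0, 0, 0], "hand": 0.7},
  ],
)

```text
time_s: 1.77
eef_pos: [462.7, 61.5, 249.8]
ee_rot: [-0.0, -0.05, 0.999, -0.001]
force: [-0.8, 1.3, -1.4]
grip_width: 0.701
grip_force: 0.0
```

```bash
python3 -c "
from h import *
plan(531.8,-58,82,96); print(sense()['grip_width'])"
```

```text
at [462.7  61.5 249.8] yaw 95.77 tool d now-axes [ -56.8 -125.8  167.8]
turn z -0.004
tool d after turn [ -56.3 -126.   167.8]
0.7008343558694219
```

Call:
move_arm(
  moves=[
    {"turn": [0, 0, 0], "translation": [-14.2, -31.4, 0], "hand": 0.7},
    {"turn": [0, 0, 0], "translation": [-14.2, -31.4, 0], "hand": 0.7},
    {"turn": [0, 0, 0], "translation": [-14.2, -31.4, 0], "hand": 0.7},
    {"turn": [0, 0, 0], "translation": [-14.2, -31.4, 0], "hand": 0.7},
    {"turn": [0, 0, 0], "translation": [0, 0, 33], "hand": 0.7},
    {"turn": [0, 0, 0], "translation": [0, 0, 33], "hand": 0.7},
    {"turn": [0, 0, 0], "translation": [0, 0, 33], "hand": 0.7},
    {"turn": [0, 0, 0], "translation": [0, 0, 0], "hand": 0.7},
    {"turn": [0, 0, 0], "translation": [0, 0, 0], "hand": 0.7},
  ],
)

```text
time_s: 2.52
eef_pos: [529.9, -52.9, 151.0]
ee_rot: [-0.001, -0.053, 0.999, 0.001]
force: [0.7, 0.3, 1.4]
grip_width: 0.7
grip_force: 0.0
```

```bash
python3 - <<'E'
from h import *
plan(531.8,-58,82,96)
c=cam("side"); a=cv2.resize(c["image"][90:240,170:330],(512,480),interpolation=cv2.INTER_CUBIC); cv2.imwrite("pics/s1.png",a)
E
```

```text
at [529.9 -52.9 151. ] yaw 96.04 tool d now-axes [-1.3 -5.2 69. ]
turn z 0.001
tool d after turn [-1.3 -5.2 69. ]
```

View pics/s1.png

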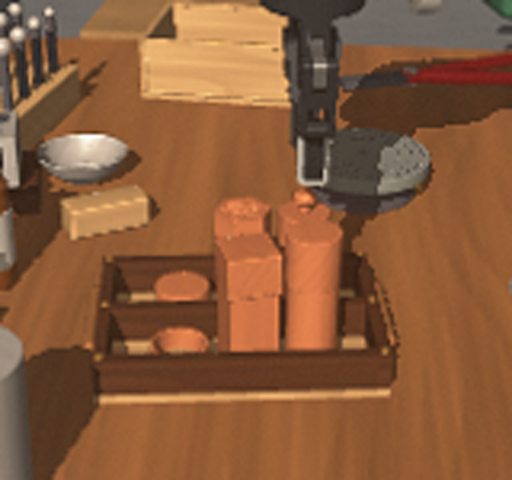

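The side view shows the open finger at (312,165) right above the knob at (303,200), in line with it, and everything standing. I'll correct by 5 mm and descend.

Call:
move_arm(
  moves=[
    {"turn": [0, 0, 0], "translation": [-1.3, -5.2, 0], "hand": 0.7},
    {"turn": [0, 0, 0], "translation": [0, 0, 0], "hand": 0.7},
    {"turn": [0, 0, 0], "translation": [0, 0, 18], "hand": 0.7},
    {"turn": [0, 0, 0], "translation": [0, 0, 18], "hand": 0.7},
    {"turn": [0, 0, 0], "translation": [0, 0, 18], "hand": 0.7},
    {"turn": [0, 0, 0], "translation": [0, 0, 15], "hand": 0.7},
    {"turn": [0, 0, 0], "translation": [0, 0, 0], "hand": 0.7},
    {"turn": [0, 0, 0], "translation": [0, 0, 0], "hand": 0.7},
  ],
)

```text
time_s: 3.23
eef_pos: [534.3, -59.4, 85.6]
ee_rot: [0.003, -0.052, 0.999, -0.001]
force: [-1.6, -0.3, 14.7]
grip_width: 0.701
grip_force: 6.6
```

Call:
move_arm(
  moves=[
    {"turn": [0, 0, 0], "translation": [0, 0, 0], "hand": 0.55},
    {"turn": [0, 0, 0], "translation": [0, 0, 0], "hand": 0.5},
    {"turn": [0, 0, 0], "translation": [0, 0, 0], "hand": 0.4},
    {"turn": [0, 0, 0], "translation": [0, 0, 0], "hand": 0.2},
    {"turn": [0, 0, 0], "translation": [0, 0, 0], "hand": 0.2},
    {"turn": [0, 0, 0], "translation": [0, 0, 0], "hand": 0.2},
  ],
)

```text
time_s: 3.73
eef_pos: [535.9, -59.6, 87.8]
ee_rot: [0.006, -0.052, 0.999, -0.002]
force: [-1.7, -1.8, 28.6]
grip_width: 0.468
grip_force: 48.1
```

The force rose before gripping, so something was touched. I'll look before going on.

```bash
python3 - <<'E'
from h import *
s=sense(); print(s["force"],s["wrist_torque"],s["eef_pos"])
c=cam("side"); t=cam("top")
a=cv2.resize(c["image"][90:240,190:310],(480,600),interpolation=cv2.INTER_CUBIC)
b=cv2.resize(t["image"][110:235,220:320],None,fx=3,fy=4.8,interpolation=cv2.INTER_CUBIC)
cv2.imwrite("pics/s2.png",np.hstack([a,b]))
E
```

```text
[-1.68543624 -1.8268784  28.59195866] [0.95691878 0.30068848 0.02608238] [535.85632043 -59.64723706  87.82276095]
```

View pics/s2.png

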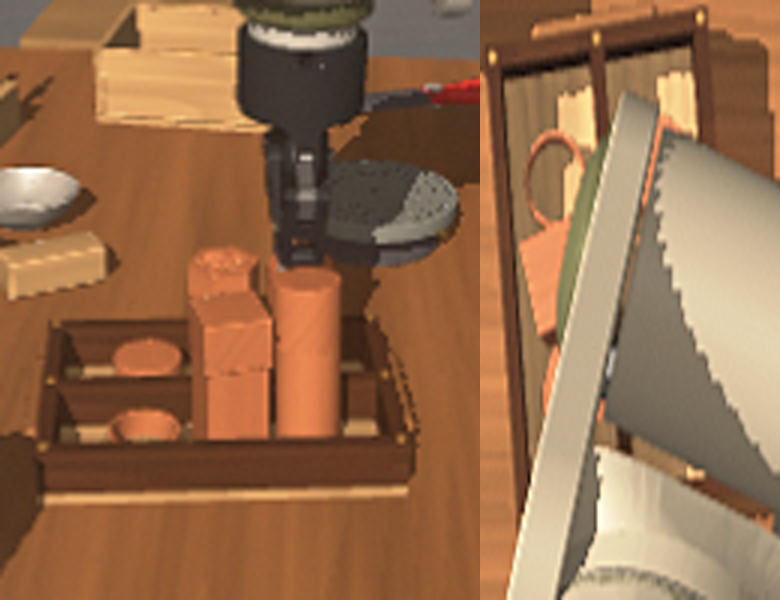

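The wrist moment puts the contact at about +40 mm in y: a finger's back is on the rim of the round canister. The knob canister is gripped, so I lift straight up. On the way back I'll use a yaw that keeps the fingers off the neighbour.

Call:
move_arm(
  moves=[
    {"turn": [0, 0, 0], "translation": [0, 0, -8], "hand": 0.2},
    {"turn": [0, 0, 0], "translation": [0, 0, -4], "hand": 0.2},
    {"turn": [0, 0, 0], "translation": [0, 0, -4], "hand": 0.2},
    {"turn": [0, 0, 0], "translation": [0, 0, 0], "hand": 0.2},
  ],
)

```text
time_s: 4.17
eef_pos: [532.5, -58.5, 99.2]
ee_rot: [0.001, -0.053, 0.999, -0.0]
force: [0.0, -0.6, -0.8]
grip_width: 0.465
grip_force: 40.4
```

```bash
python3 - <<'E'
from h import *
s=sense(); print(s["force"],s["wrist_torque"],s["eef_pos"])
d=np.load("side0.npz")["X"]
c=cam("side"); X=cloud(c); Z=X[...,2]
for k,cx,cy,lo,hi in (("hex",578,-52.5,94,104),("knobtop",532,-58.7,106,135),("square",570,19,101,108),("round",523,16.5,112,120)):
  for Y in (d,X):
    P=Y[(np.hypot(Y[...,0]-cx,Y[...,1]-cy)<26)&(Y[...,2]>lo)&(Y[...,2]<hi)]
    print(k,len(P),P.mean(0).round(1),P[:,2].max().round(1))
cv2.imwrite("pics/s3.png",cv2.resize(c["image"][90:240,190:310],(480,600),interpolation=cv2.INTER_CUBIC))
E
```

```text
[ 0.03346002 -0.64326613 -0.80028223] [ 0.01980719 -0.03012573 -0.00131566] [532.53335544 -58.4985732   99.17271078]
hex 124 [577.  -48.8  97.6] 99.8
hex 126 [577.1 -48.3  97.6] 99.9
knobtop 28 [530.4 -53.9 109.9] 113.3
knobtop 34 [529.2 -56.2 111. ] 124.5
square 151 [568.7  23.  103.9] 105.6
square 147 [569.3  23.  103.9] 105.9
round 137 [522.1  21.  115.6] 117.7
round 131 [520.6  15.6 116.4] 119.1
```

View pics/s3.png

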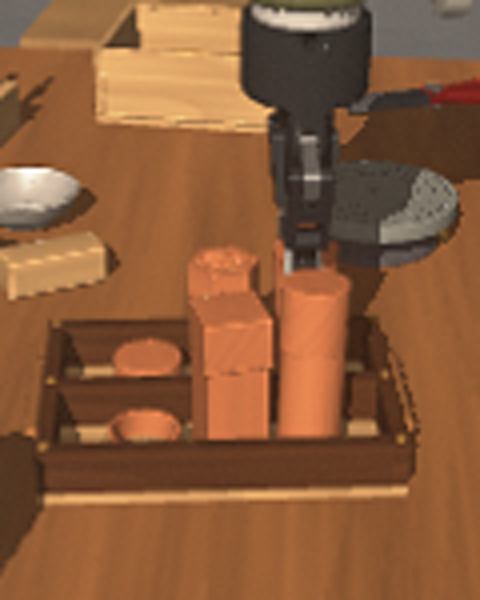

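```bash
python3 - <<'E'
from h import *
d=np.load("side0.npz")["X"]
c=cam("side"); X=cloud(c)
for Y in (d,X):
    P=Y[(np.hypot(Y[...,0]-522,Y[...,1]-16.5)<22)&(Y[...,2]>112)&(Y[...,2]<122)]
    A=np.c_[P[:,:2]-P[:,:2].mean(0),np.ones(len(P))]; s=np.linalg.lstsq(A,P[:,2],rcond=None)[0]
    print(len(P),"plane",s.round(3), "bounds",P.min(0).round(1),P.max(0).round(1),"circ",cv2.minEnclosingCircle(P[:,:2].astype(np.float32)))
    # side surface of round at two heights: front (max y) edge x-centre
    for lo,hi in ((40,65),(80,105)):
        Q=Y[(np.abs(Y[...,0]-522)<26)&(Y[...,1]>15)&(Y[...,1]<45)&(Y[...,2]>lo)&(Y[...,2]<hi)]
        f=lambda p:np.hypot(Q[:,0]-p[0],Q[:,1]-p[1])-p[2]
        from scipy.optimize import least_squares
        r=least_squares(f,[522,16,20],loss="soft_l1"); print("   ",lo,hi,len(Q),r.x.round(1))
E
```

```text
133 plane [ 1.0000e-02 -3.8000e-02  1.1564e+02] bounds [5.030e+02 5.000e-01 1.121e+02] [541.9  38.2 117.7] circ ((522.6035766601562, 18.238515853881836), 20.226409912109375)
    40 65 166 [522.3  16.7  19.6]
    80 105 192 [522.6  16.9  20.6]
133 plane [-5.00000e-03 -2.80000e-02  1.15806e+02] bounds [503.   -0.  112.1] [539.8  38.  117.6] circ ((520.090576171875, 18.61542320251465), 21.148590087890625)
    40 65 162 [522.1  16.1  19.7]
    80 105 195 [522.1  15.7  20.8]
```

The round canister still stands upright, moved by less than 1.5 mm. I lift on.

Call:
move_arm(
  moves=[
    {"turn": [0, 0, 0], "translation": [0, 0, -15], "hand": 0.2},
    {"turn": [0, 0, 0], "translation": [0, 0, -20], "hand": 0.2},
    {"turn": [0, 0, 0], "translation": [0, 0, -30], "hand": 0.2},
    {"turn": [0, 0, 0], "translation": [0, 0, -35], "hand": 0.2},
    {"turn": [0, 0, 0], "translation": [0, 0, -30], "hand": 0.2},
    {"turn": [0, 0, 0], "translation": [0, 0, 0], "hand": 0.2},
    {"turn": [0, 0, 0], "translation": [0, 0, 0], "hand": 0.2},
  ],
)

```text
time_s: 4.85
eef_pos: [532.5, -58.5, 228.9]
ee_rot: [0.001, -0.053, 0.999, -0.0]
force: [0.2, 0.8, -3.5]
grip_width: 0.466
grip_force: 40.8
```

```bash
cat >> h.py <<'E'
def cyl(X,cx,cy,lo,hi,R=27,r0=20,fixr=False):
    from scipy.optimize import least_squares
    Q=X[(np.hypot(X[...,0]-cx,X[...,1]-cy)<R)&(X[...,2]>lo)&(X[...,2]<hi)]
    if len(Q)<10: return None
    r=least_squares(lambda p:np.hypot(Q[:,0]-p[0],Q[:,1]-p[1])-p[2],[cx,cy-5,r0],loss="soft_l1").x
    return len(Q),r.round(1)
E
python3 - <<'E'
from h import *
c=cam("side"); X=cloud(c)
plan(478.5-.5*0,330,225,96); print(sense()["force"])
print("round",cyl(X,522,17,40,65),cyl(X,522,17,80,105))
for lo,hi in ((140,160),(165,190),(195,215)): print("knob",lo,cyl(X,532,-58,lo,hi))
P=X[(np.hypot(X[...,0]-532,X[...,1]+58)<22)&(X[...,2]>120)&(X[...,2]<175)]; print(P[:,2].min())
cv2.imwrite("pics/s4.png",c["image"][40:240,170:370])
E
```

```text
at [531.9 -58.3 227.4] yaw 96.03 tool d now-axes [ 12.3 391.8   2.4]
turn z 0.0
tool d after turn [ 12.5 391.8   2.4]
[-0.02429466 -0.3175234  -1.28474136]
round (145, array([522.8,  17.7,  18.8])) (171, array([523.9,  17.5,  20.3]))
knob 140 (75, array([526.4, -56.6,  19. ]))
knob 165 (172, array([526.5, -57. ,  19.1]))
knob 195 (122, array([526.9, -58.1,  19.2]))
146.64115308207582
```

View pics/s4.png

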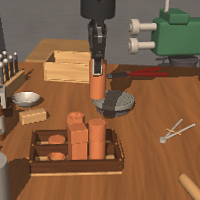

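The knob canister hangs upright at (97,80), its bottom at z≈146, and sits 5 mm nearer in x than the TCP. Next I carry it to the near end of the board.

Call:
move_arm(
  moves=[
    {"turn": [0, 0, 0], "translation": [3, 20, 0], "hand": 0.2},
    {"turn": [0, 0, 0], "translation": [5, 36, 0], "hand": 0.2},
    {"turn": [0, 0, 0], "translation": [5, 36, 0], "hand": 0.2},
    {"turn": [0, 0, 0], "translation": [5, 36, 0], "hand": 0.2},
    {"turn": [0, 0, 0], "translation": [5, 36, 0], "hand": 0.2},
    {"turn": [0, 0, 0], "translation": [5, 36, 0], "hand": 0.2},
    {"turn": [0, 0, 0], "translation": [5, 36, 0], "hand": 0.2},
    {"turn": [0, 0, 0], "translation": [5, 36, 0], "hand": 0.2},
    {"turn": [0, 0, 0], "translation": [5, 36, 0], "hand": 0.2},
    {"turn": [0, 0, 0], "translation": [5, 36, 0], "hand": 0.2},
  ],
)

```text
time_s: 5.73
eef_pos: [446.9, 280.1, 226.2]
ee_rot: [-0.002, -0.053, 0.999, -0.001]
force: [0.5, -0.5, -1.1]
grip_width: 0.466
grip_force: 40.8
```

Call:
move_arm(
  moves=[
    {"turn": [0, 0, 0], "translation": [5, 36, 0], "hand": 0.2},
    {"turn": [0, 0, 0], "translation": [2, 24, 0], "hand": 0.2},
    {"turn": [0, 0, 0], "translation": [0, 0, 30], "hand": 0.2},
    {"turn": [0, 0, 0], "translation": [0, 0, 30], "hand": 0.2},
    {"turn": [0, 0, 0], "translation": [0, 0, 30], "hand": 0.2},
    {"turn": [0, 0, 0], "translation": [0, 0, 10], "hand": 0.2},
    {"turn": [0, 0, 0], "translation": [0, 0, 10], "hand": 0.2},
    {"turn": [0, 0, 0], "translation": [0, 0, 10], "hand": 0.2},
    {"turn": [0, 0, 0], "translation": [0, 0, 0], "hand": 0.2},
    {"turn": [0, 0, 0], "translation": [0, 0, 0], "hand": 0.2},
  ],
)

```text
time_s: 6.57
eef_pos: [435.4, 337.7, 108.8]
ee_rot: [0.0, -0.052, 0.999, 0.0]
force: [1.3, 0.2, -1.2]
grip_width: 0.466
grip_force: 40.8
```

```bash
python3 - <<'E'
from h import *
plan(434.5,338.5,94.5); c=cam("side"); X=cloud(c); p=sense()["eef_pos"]
for lo,hi in ((20,40),(45,75)): print("knob",lo,cyl(X,p[0]-5,p[1],lo,hi))
P=X[(np.hypot(X[...,0]-p[0]+5,X[...,1]-p[1])<19)&(X[...,2]>16)&(X[...,2]<60)]; print(P[:,2].min())
E
```

```text
at [435.4 337.7 108.8] yaw 96.02 tool d now-axes [ 0.8  0.9 14.3]
knob 20 (108, array([429.4, 340.1,  18.5]))
knob 45 (305, array([429.5, 339.3,  18.5]))
28.65657197349856
```

Call:
move_arm(
  moves=[
    {"turn": [0, 0, 0], "translation": [0, 0, 5], "hand": 0.2},
    {"turn": [0, 0, 0], "translation": [0, 0, 5], "hand": 0.2},
    {"turn": [0, 0, 0], "translation": [0, 0, 3], "hand": 0.2},
    {"turn": [0, 0, 0], "translation": [0, 0, 1.5], "hand": 0.2},
    {"turn": [0, 0, 0], "translation": [0, 0, 0], "hand": 0.2},
    {"turn": [0, 0, 0], "translation": [0, 0, 0], "hand": 0.2},
    {"turn": [0, 0, 0], "translation": [0, 0, 0], "hand": 0.2},
  ],
)

```text
time_s: 7.2
eef_pos: [435.1, 337.6, 94.0]
ee_rot: [0.0, -0.053, 0.999, 0.0]
force: [-0.6, -0.4, 1.2]
grip_width: 0.465
grip_force: 40.9
```

Call:
move_arm(
  moves=[
    {"turn": [0, 0, 0], "translation": [0, 0, 0], "hand": 0.55},
    {"turn": [0, 0, 0], "translation": [0, 0, 0], "hand": 0.65},
    {"turn": [0, 0, 0], "translation": [0, 0, 0], "hand": 0.75},
    {"turn": [0, 0, 0], "translation": [0, 0, 0], "hand": 0.75},
    {"turn": [0, 0, 0], "translation": [0, 0, -10], "hand": 0.75},
    {"turn": [0, 0, 0], "translation": [0, 0, -20], "hand": 0.75},
    {"turn": [0, 0, 0], "translation": [0, 0, -30], "hand": 0.75},
    {"turn": [0, 0, 0], "translation": [0, 0, -30], "hand": 0.75},
    {"turn": [0, 0, 0], "translation": [0, 0, -30], "hand": 0.75},
    {"turn": [0, 0, 0], "translation": [0, 0, -10], "hand": 0.75},
  ],
)

```text
time_s: 8.03
eef_pos: [436.1, 338.2, 229.1]
ee_rot: [0.003, -0.053, 0.999, 0.001]
force: [0.2, 0.1, 1.3]
grip_width: 0.751
grip_force: 0.0
```

Call:
move_arm(
  moves=[
    {"turn": [0, 0, 0.11], "translation": [0, 0, 0], "hand": 0.7},
    {"turn": [0, 0, 0.11], "translation": [0, 0, 0], "hand": 0.7},
    {"turn": [0, 0, 0.11], "translation": [0, 0, 0], "hand": 0.7},
    {"turn": [0, 0, 0.11], "translation": [0, 0, 0], "hand": 0.7},
    {"turn": [0, 0, 0.11], "translation": [0, 0, 0], "hand": 0.7},
    {"turn": [0, 0, 0.11], "translation": [0, 0, 0], "hand": 0.7},
    {"turn": [0, 0, 0.11], "translation": [0, 0, 0], "hand": 0.7},
    {"turn": [0, 0, 0.103], "translation": [0, 0, 0], "hand": 0.7},
  ],
)

```text
time_s: 8.7
eef_pos: [435.0, 337.5, 224.0]
ee_rot: [-0.0, 0.377, 0.926, -0.0]
force: [-0.7, -0.3, 0.7]
grip_width: 0.704
grip_force: 0.0
```

```bash
python3 - <<'E'
from h import *
plan(578.4,-52.2,227,46); c=cam("side"); X=cloud(c)
for lo,hi in ((20,40),(45,70),(78,100)): print("knob",lo,cyl(X,430,338,lo,hi))
E
```

```text
at [435.  337.5 224. ] yaw 45.69 tool d now-axes [-374.9 -178.7   -3. ]
turn z -0.005
tool d after turn [-373.9 -180.7   -3. ]
knob 20 (190, array([428.9, 339.8,  19. ]))
knob 45 (249, array([428.9, 340. ,  18.5]))
knob 78 (249, array([428.6, 340.2,  19.5]))
```

Call:
move_arm(
  moves=[
    {"turn": [0, 0, 0], "translation": [-31.2, -14.9, 0], "hand": 0.7},
    {"turn": [0, 0, 0], "translation": [-31.2, -14.9, 0], "hand": 0.7},
    {"turn": [0, 0, 0], "translation": [-31.2, -14.9, 0], "hand": 0.7},
    {"turn": [0, 0, 0], "translation": [-31.2, -14.9, 0], "hand": 0.7},
    {"turn": [0, 0, 0], "translation": [-31.2, -14.9, 0], "hand": 0.7},
    {"turn": [0, 0, 0], "translation": [-31.2, -14.9, 0], "hand": 0.7},
    {"turn": [0, 0, 0], "translation": [-31.2, -14.9, 0], "hand": 0.7},
    {"turn": [0, 0, 0], "translation": [-31.2, -14.9, 0], "hand": 0.7},
    {"turn": [0, 0, 0], "translation": [-31.2, -14.9, 0], "hand": 0.7},
    {"turn": [0, 0, 0], "translation": [-31.2, -14.9, 0], "hand": 0.7},
  ],
)

```text
time_s: 9.58
eef_pos: [556.3, 12.0, 224.1]
ee_rot: [0.0, 0.373, 0.928, 0.0]
force: [0.8, 0.3, 0.9]
grip_width: 0.7
grip_force: 0.0
```

Call:
move_arm(
  moves=[
    {"turn": [0, 0, 0], "translation": [-31.2, -14.9, 0], "hand": 0.7},
    {"turn": [0, 0, 0], "translation": [-31.2, -14.9, 0], "hand": 0.7},
    {"turn": [0, 0, 0], "translation": [0, 0, 30], "hand": 0.7},
    {"turn": [0, 0, 0], "translation": [0, 0, 30], "hand": 0.7},
    {"turn": [0, 0, 0], "translation": [0, 0, 0], "hand": 0.7},
    {"turn": [0, 0, 0], "translation": [0, 0, 0], "hand": 0.7},
  ],
)

```text
time_s: 10.08
eef_pos: [579.8, -50.9, 163.5]
ee_rot: [-0.001, 0.374, 0.927, -0.0]
force: [0.6, -1.4, 0.7]
grip_width: 0.701
grip_force: 0.0
```

```bash
python3 - <<'E'
from h import *
plan(578.4,-52.2,86,46); c=cam("side"); X=cloud(c)
P=X[(np.hypot(X[...,0]-578,X[...,1]+52.5)<26)&(X[...,2]>94)&(X[...,2]<104)]; print("hex",len(P),P.mean(0).round(1), "was 577 -48.8")
E
```

```text
at [579.8 -50.9 163.5] yaw 46.09 tool d now-axes [ 0.1 -1.9 77.5]
turn z 0.002
tool d after turn [ 0.1 -1.9 77.5]
hex 125 [577.3 -48.6  97.6] was 577 -48.8
```

Call:
move_arm(
  moves=[
    {"turn": [0, 0, 0], "translation": [0, -1.9, 20], "hand": 0.7},
    {"turn": [0, 0, 0], "translation": [0, 0, 20], "hand": 0.7},
    {"turn": [0, 0, 0], "translation": [0, 0, 12], "hand": 0.7},
    {"turn": [0, 0, 0], "translation": [0, 0, 10], "hand": 0.7},
    {"turn": [0, 0, 0], "translation": [0, 0, 8], "hand": 0.7},
    {"turn": [0, 0, 0], "translation": [0, 0, 7], "hand": 0.7},
    {"turn": [0, 0, 0], "translation": [0, 0, 0], "hand": 0.7},
    {"turn": [0, 0, 0], "translation": [0, 0, 0], "hand": 0.7},
  ],
)

```text
time_s: 10.8
eef_pos: [579.2, -52.5, 87.3]
ee_rot: [0.0, 0.374, 0.927, 0.0]
force: [-0.2, 0.0, -0.3]
grip_width: 0.702
grip_force: 0.0
```

No contact this time. Close and lift.

Call:
move_arm(
  moves=[
    {"turn": [0, 0, 0], "translation": [0, 0, 0], "hand": 0.55},
    {"turn": [0, 0, 0], "translation": [0, 0, 0], "hand": 0.5},
    {"turn": [0, 0, 0], "translation": [0, 0, 0], "hand": 0.4},
    {"turn": [0, 0, 0], "translation": [0, 0, 0], "hand": 0.2},
    {"turn": [0, 0, 0], "translation": [0, 0, 0], "hand": 0.2},
    {"turn": [0, 0, 0], "translation": [0, 0, 0], "hand": 0.2},
  ],
)

```text
time_s: 11.3
eef_pos: [579.2, -52.7, 87.5]
ee_rot: [0.001, 0.375, 0.927, -0.0]
force: [-2.8, -1.0, 5.3]
grip_width: 0.452
grip_force: 40.3
```

Call:
move_arm(
  moves=[
    {"turn": [0, 0, 0], "translation": [0, 0, -4], "hand": 0.2},
    {"turn": [0, 0, 0], "translation": [0, 0, -15], "hand": 0.2},
    {"turn": [0, 0, 0], "translation": [0, 0, -25], "hand": 0.2},
    {"turn": [0, 0, 0], "translation": [0, 0, -35], "hand": 0.2},
    {"turn": [0, 0, 0], "translation": [0, 0, -35], "hand": 0.2},
    {"turn": [0, 0, 0], "translation": [0, 0, -30], "hand": 0.2},
    {"turn": [0, 0, 0], "translation": [0, 0, 0], "hand": 0.2},
    {"turn": [0, 0, 0], "translation": [0, 0, 0], "hand": 0.2},
  ],
)

```text
time_s: 11.97
eef_pos: [579.2, -52.5, 231.8]
ee_rot: [0.001, 0.375, 0.927, 0.0]
force: [1.1, -0.9, -2.7]
grip_width: 0.446
grip_force: 40.6
```

```bash
python3 - <<'E'
from h import *
plan(528,322,229,46); c=cam("side"); X=cloud(c); p=sense()["eef_pos"]
for lo,hi in ((155,180),(185,205)): print("hex",lo,cyl(X,p[0],p[1],lo,hi))
P=X[(np.hypot(X[...,0]-p[0],X[...,1]-p[1])<22)&(X[...,2]>120)&(X[...,2]<205)]; print(P[:,2].min())
for lo,hi in ((50,70),(80,105)): print("round",cyl(X,522,17,lo,hi))
E
```

```text
at [579.2 -52.5 231.8] yaw 46.01 tool d now-axes [296.9 233.9   2.8]
turn z 0.0
tool d after turn [297.  233.8   2.8]
hex 155 (177, array([577.9, -53.1,  20.3]))
hex 185 (148, array([577.5, -52.3,  19.9]))
149.93221196343515
round (120, array([522.1,  17. ,  19. ]))
round (164, array([522. ,  17.5,  19.9]))
```

Call:
move_arm(
  moves=[
    {"turn": [0, 0, 0], "translation": [18, 14, 0], "hand": 0.2},
    {"turn": [0, 0, 0], "translation": [28, 22, 0], "hand": 0.2},
    {"turn": [0, 0, 0], "translation": [28, 22, 0], "hand": 0.2},
    {"turn": [0, 0, 0], "translation": [28, 22, 0], "hand": 0.2},
    {"turn": [0, 0, 0], "translation": [28, 22, 0], "hand": 0.2},
    {"turn": [0, 0, 0], "translation": [28, 22, 0], "hand": 0.2},
    {"turn": [0, 0, 0], "translation": [28, 22, 0], "hand": 0.2},
    {"turn": [0, 0, 0], "translation": [28, 22, 0], "hand": 0.2},
    {"turn": [0, 0, 0], "translation": [28, 22, 0], "hand": 0.2},
    {"turn": [0, 0, 0], "translation": [28, 22, 0], "hand": 0.2},
  ],
)

```text
time_s: 12.85
eef_pos: [530.8, 289.1, 228.6]
ee_rot: [-0.002, 0.375, 0.927, -0.001]
force: [0.3, 0.8, -1.2]
grip_width: 0.449
grip_force: 40.5
```

Call:
move_arm(
  moves=[
    {"turn": [0, 0, 0], "translation": [17, 14, 0], "hand": 0.2},
    {"turn": [0, 0, 0], "translation": [10, 8, 0], "hand": 0.2},
    {"turn": [0, 0, 0], "translation": [0, 0, 30], "hand": 0.2},
    {"turn": [0, 0, 0], "translation": [0, 0, 30], "hand": 0.2},
    {"turn": [0, 0, 0], "translation": [0, 0, 30], "hand": 0.2},
    {"turn": [0, 0, 0], "translation": [0, 0, 20], "hand": 0.2},
    {"turn": [0, 0, 0], "translation": [0, 0, 10], "hand": 0.2},
    {"turn": [0, 0, 0], "translation": [0, 0, 5], "hand": 0.2},
    {"turn": [0, 0, 0], "translation": [0, 0, 0], "hand": 0.2},
    {"turn": [0, 0, 0], "translation": [0, 0, 0], "hand": 0.2},
  ],
)

```text
time_s: 13.68
eef_pos: [528.4, 322.1, 106.7]
ee_rot: [0.001, 0.375, 0.927, 0.0]
force: [1.1, 0.1, -1.2]
grip_width: 0.448
grip_force: 40.7
```

```bash
python3 - <<'E'
from h import *
plan(528,322,93.5,46); c=cam("side"); X=cloud(c); p=sense()["eef_pos"]
for lo,hi in ((30,45),(45,65)): print("hex",lo,cyl(X,p[0],p[1],lo,hi))
E
```

```text
at [528.4 322.1 106.7] yaw 45.99 tool d now-axes [ 0.2 -0.4 13.2]
turn z -0.0
tool d after turn [ 0.2 -0.4 13.2]
hex 30 (153, array([526.6, 321.8,  20.2]))
hex 45 (211, array([526.8, 322.2,  19.9]))
```

Call:
move_arm(
  moves=[
    {"turn": [0, 0, 0], "translation": [0, 0, 5], "hand": 0.2},
    {"turn": [0, 0, 0], "translation": [0, 0, 4], "hand": 0.2},
    {"turn": [0, 0, 0], "translation": [0, 0, 3], "hand": 0.2},
    {"turn": [0, 0, 0], "translation": [0, 0, 1.2], "hand": 0.2},
    {"turn": [0, 0, 0], "translation": [0, 0, 0], "hand": 0.2},
    {"turn": [0, 0, 0], "translation": [0, 0, 0], "hand": 0.2},
  ],
)

```text
time_s: 14.23
eef_pos: [527.7, 322.1, 93.5]
ee_rot: [0.0, 0.374, 0.927, -0.0]
force: [-2.5, -2.5, 7.0]
grip_width: 0.451
grip_force: 41.7
```

Call:
move_arm(
  moves=[
    {"turn": [0, 0, 0], "translation": [0, 0, 0], "hand": 0.55},
    {"turn": [0, 0, 0], "translation": [0, 0, 0], "hand": 0.65},
    {"turn": [0, 0, 0], "translation": [0, 0, 0], "hand": 0.75},
    {"turn": [0, 0, 0], "translation": [0, 0, 0], "hand": 0.75},
    {"turn": [0, 0, 0], "translation": [0, 0, -10], "hand": 0.75},
    {"turn": [0, 0, 0], "translation": [0, 0, -20], "hand": 0.75},
    {"turn": [0, 0, 0], "translation": [0, 0, -30], "hand": 0.75},
    {"turn": [0, 0, 0], "translation": [0, 0, -30], "hand": 0.75},
    {"turn": [0, 0, 0], "translation": [0, 0, -30], "hand": 0.75},
    {"turn": [0, 0, 0], "translation": [0, 0, -10], "hand": 0.75},
  ],
)

```text
time_s: 15.07
eef_pos: [528.9, 322.7, 228.3]
ee_rot: [0.003, 0.374, 0.927, 0.003]
force: [-0.2, 0.3, 1.5]
grip_width: 0.749
grip_force: 0.0
```

Call:
move_arm(
  moves=[
    {"turn": [0, 0, 0.117], "translation": [0, 0, 0], "hand": 0.7},
    {"turn": [0, 0, 0.117], "translation": [0, 0, 0], "hand": 0.7},
    {"turn": [0, 0, 0.117], "translation": [0, 0, 0], "hand": 0.7},
    {"turn": [0, 0, 0.117], "translation": [0, 0, 0], "hand": 0.7},
    {"turn": [0, 0, 0.117], "translation": [0, 0, 0], "hand": 0.7},
    {"turn": [0, 0, 0.113], "translation": [0, 0, 0], "hand": 0.7},
    {"turn": [0, 0, 0], "translation": [0, 0, 0], "hand": 0.7},
  ],
)

```text
time_s: 15.65
eef_pos: [527.7, 322.2, 222.7]
ee_rot: [-0.0, 0.67, 0.742, -0.0]
force: [1.1, 0.0, -0.3]
grip_width: 0.7
grip_force: 0.0
```

```bash
python3 - <<'E'
from h import *
plan(626.8,-48.3,190,6); c=cam("side"); X=cloud(c)
for lo,hi in ((30,45),(45,65)): print("hex",lo,cyl(X,527,322,lo,hi),"knob",cyl(X,429,340,lo,hi))
for lo,hi in ((50,70),(80,105)): print("round",cyl(X,522,17,lo,hi))
P=X[(np.hypot(X[...,0]-527,X[...,1]-322)<26)&(X[...,2]>98)&(X[...,2]<112)]; print("hex top",len(P),P.mean(0).round(1))
cv2.imwrite("pics/s5.png",c["image"])
t=cam("top"); Y=cloud(t)
P=Y[(np.hypot(Y[...,0]-627,Y[...,1]+48.6)<30)&(Y[...,2]>27)&(Y[...,2]<36)]; print("lid",len(P),P.mean(0).round(1),cv2.minEnclosingCircle(P[:,:2].astype(np.float32)))
E
```

```text
at [527.7 322.2 222.7] yaw 5.79 tool d now-axes [-378.6   61.2   32.7]
turn z -0.004
tool d after turn [-378.8   59.8   32.7]
hex 30 (144, array([526. , 322.4,  19.7])) knob (147, array([428.9, 340.1,  18.7]))
hex 45 (211, array([526.2, 322.1,  19.7])) knob (200, array([428.9, 340. ,  18.5]))
round (128, array([521.9,  17. ,  19.2]))
round (172, array([521.9,  16.8,  20.3]))
hex top 413 [526.  326.5 104.5]
lid 324 [626.2 -48.7  32.4] ((626.61572265625, -48.788658142089844), 21.651655197143555)
```

View pics/s5.png

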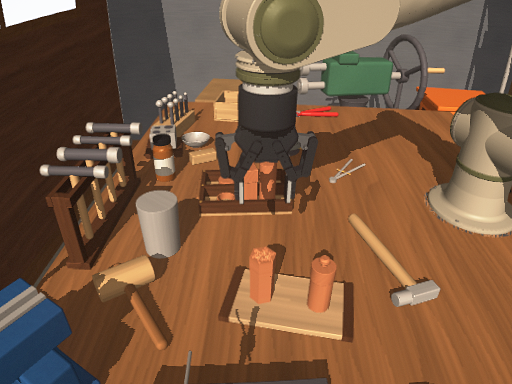

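Both canisters stand upright on the board: hex at (262,275), knob at (321,285). Now for the lid.

Call:
move_arm(
  moves=[
    {"turn": [0, 0, -0.004], "translation": [-20, 4, 0], "hand": 0.68},
    {"turn": [0, 0, 0], "translation": [-36, 5.6, 0], "hand": 0.68},
    {"turn": [0, 0, 0], "translation": [-36, 5.6, 0], "hand": 0.68},
    {"turn": [0, 0, 0], "translation": [-36, 5.6, 0], "hand": 0.68},
    {"turn": [0, 0, 0], "translation": [-36, 5.6, 0], "hand": 0.68},
    {"turn": [0, 0, 0], "translation": [-36, 5.6, 0], "hand": 0.68},
    {"turn": [0, 0, 0], "translation": [-36, 5.6, 0], "hand": 0.68},
    {"turn": [0, 0, 0], "translation": [-36, 5.6, 0], "hand": 0.68},
    {"turn": [0, 0, 0], "translation": [-36, 5.6, 0], "hand": 0.68},
    {"turn": [0, 0, 0], "translation": [-36, 5.6, 0], "hand": 0.68},
  ],
)

```text
time_s: 16.58
eef_pos: [619.4, -15.7, 222.8]
ee_rot: [0.0, 0.666, 0.746, 0.0]
force: [-0.2, 0.8, -0.5]
grip_width: 0.679
grip_force: 0.0
```

Call:
move_arm(
  moves=[
    {"turn": [0, 0, 0], "translation": [-35, 5.6, 0], "hand": 0.68},
    {"turn": [0, 0, 0], "translation": [0, 0, 30], "hand": 0.68},
    {"turn": [0, 0, 0], "translation": [0, 0, 30], "hand": 0.68},
    {"turn": [0, 0, 0], "translation": [0, 0, 0], "hand": 0.68},
    {"turn": [0, 0, 0], "translation": [0, 0, 0], "hand": 0.68},
  ],
)

```text
time_s: 17.0
eef_pos: [628.2, -47.9, 162.1]
ee_rot: [-0.001, 0.667, 0.745, -0.001]
force: [0.1, -0.1, 0.4]
grip_width: 0.681
grip_force: 0.0
```

```bash
python3 -c "
from h import *
plan(626.5,-48.4,26,6)"
```

```text
at [628.2 -47.9 162.1] yaw 6.37 tool d now-axes [ -0.3  -1.7 136.1]
turn z 0.006
tool d after turn [ -0.3  -1.7 136.1]
```

Call:
move_arm(
  moves=[
    {"turn": [0, 0, 0.006], "translation": [-0.3, -1.7, 25], "hand": 0.68},
    {"turn": [0, 0, 0], "translation": [0, 0, 30], "hand": 0.68},
    {"turn": [0, 0, 0], "translation": [0, 0, 25], "hand": 0.68},
    {"turn": [0, 0, 0], "translation": [0, 0, 15], "hand": 0.68},
    {"turn": [0, 0, 0], "translation": [0, 0, 10], "hand": 0.68},
    {"turn": [0, 0, 0], "translation": [0, 0, 8], "hand": 0.68},
    {"turn": [0, 0, 0], "translation": [0, 0, 0], "hand": 0.68},
    {"turn": [0, 0, 0], "translation": [0, 0, 0], "hand": 0.68},
  ],
)

```text
time_s: 17.67
eef_pos: [627.6, -48.6, 50.9]
ee_rot: [0.001, 0.67, 0.743, 0.0]
force: [-0.4, -0.2, 0.4]
grip_width: 0.682
grip_force: 0.0
```

```bash
python3 - <<'E'
from h import *
s=sense(); print(s["force"],s["wrist_torque"]); plan(626.5,-48.4,26,6)
c=cam("side"); X=cloud(c)
for lo,hi in ((50,70),(80,105)): print("round",cyl(X,522,17,lo,hi))
cv2.imwrite("pics/s6.png",cv2.resize(c["image"][90:240,170:330],(512,480),interpolation=cv2.INTER_CUBIC))
E
```

```text
[-0.40723683 -0.23561314  0.37586143] [-0.03215348  0.00062631  0.00725933]
at [627.6 -48.6  50.9] yaw 5.94 tool d now-axes [ 0.3 -1.1 24.9]
turn z -0.001
tool d after turn [ 0.3 -1.1 24.9]
round (124, array([521.9,  17. ,  19.2]))
round (172, array([522.2,  17.3,  19.9]))
```

View pics/s6.png

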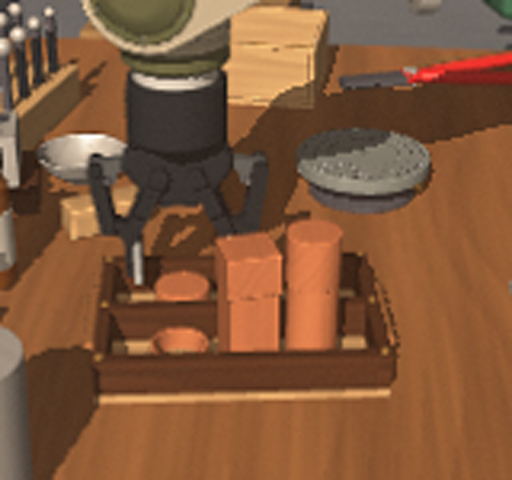

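The fingers stand on both sides of the lid at (183,287), the left one inside the back wall. I descend to the lid's height and close gently.

Call:
move_arm(
  moves=[
    {"turn": [0, 0, 0], "translation": [0, -1, 8], "hand": 0.68},
    {"turn": [0, 0, 0], "translation": [0, 0, 8], "hand": 0.68},
    {"turn": [0, 0, 0], "translation": [0, 0, 5], "hand": 0.68},
    {"turn": [0, 0, 0], "translation": [0, 0, 3], "hand": 0.68},
    {"turn": [0, 0, 0], "translation": [0, 0, 0], "hand": 0.68},
    {"turn": [0, 0, 0], "translation": [0, 0, 0], "hand": 0.68},
  ],
)

```text
time_s: 18.22
eef_pos: [625.9, -48.7, 25.4]
ee_rot: [-0.0, 0.67, 0.743, -0.0]
force: [-1.1, -0.8, -0.2]
grip_width: 0.682
grip_force: 0.0
```

Call:
move_arm(
  moves=[
    {"turn": [0, 0, 0], "translation": [0, 0, 0], "hand": 0.58},
    {"turn": [0, 0, 0], "translation": [0, 0, 0], "hand": 0.54},
    {"turn": [0, 0, 0], "translation": [0, 0, 0], "hand": 0.5},
    {"turn": [0, 0, 0], "translation": [0, 0, 0], "hand": 0.3},
    {"turn": [0, 0, 0], "translation": [0, 0, 0], "hand": 0.3},
    {"turn": [0, 0, 0], "translation": [0, 0, 0], "hand": 0.3},
  ],
  grip_force=30,
)

```text
time_s: 18.72
eef_pos: [626.1, -48.7, 26.1]
ee_rot: [0.0, 0.67, 0.743, 0.0]
force: [-2.1, 0.5, 5.4]
grip_width: 0.502
grip_force: 30.1
```

Call:
move_arm(
  moves=[
    {"turn": [0, 0, 0], "translation": [0, 0, -4], "hand": 0.3},
    {"turn": [0, 0, 0], "translation": [0, 0, -10], "hand": 0.3},
    {"turn": [0, 0, 0], "translation": [0, 0, -20], "hand": 0.3},
    {"turn": [0, 0, 0], "translation": [0, 0, -30], "hand": 0.3},
    {"turn": [0, 0, 0], "translation": [0, 0, -35], "hand": 0.3},
    {"turn": [0, 0, 0], "translation": [0, 0, -35], "hand": 0.3},
    {"turn": [0, 0, 0], "translation": [0, 0, -10], "hand": 0.3},
    {"turn": [0, 0, 0], "translation": [0, 0, 0], "hand": 0.3},
    {"turn": [0, 0, 0], "translation": [0, 0, 0], "hand": 0.3},
  ],
)

```text
time_s: 19.47
eef_pos: [625.7, -48.6, 169.2]
ee_rot: [-0.0, 0.67, 0.743, -0.0]
force: [-1.0, -0.1, -1.3]
grip_width: 0.509
grip_force: 30.7
```

```bash
python3 - <<'E'
from h import *
plan(477,-301,170); c=cam("side"); X=cloud(c); p=sense()["eef_pos"]
Q=X[(np.hypot(X[...,0]-p[0],X[...,1]-p[1])<30)&(X[...,2]>p[2]-40)&(X[...,2]<p[2]+10)]
print(len(Q),Q.mean(0).round(1),Q.min(0).round(1),Q.max(0).round(1))
# turntable centre, both views
d=np.load("top0.npz")["X"]; e=np.load("side0.npz")["X"]
for Y in (d,e):
    P=Y[(np.hypot(Y[...,0]-477,Y[...,1]+301)<75)&(Y[...,2]>37)&(Y[...,2]<44)]; print(cv2.minAreaRect(P[:,:2].astype(np.float32))[:2],cv2.minEnclosingCircle(P[:,:2].astype(np.float32)),np.median(P[:,2]))
cv2.imwrite("pics/s7.png",cv2.resize(c["image"][60:240,170:330],(512,576),interpolation=cv2.INTER_CUBIC))
E
```

```text
at [625.7 -48.6 169.2] yaw 5.9 tool d now-axes [-235.8 -173.8   -0.8]
342 [624.2 -36.9 167. ] [596.4 -68.  149.8] [653.2 -22.7 177.9]
((477.1655578613281, -302.08685302734375), (128.2184295654297, 128.04283142089844)) ((477.3248596191406, -302.35504150390625), 65.39811706542969) 40.557415141556454
((477.2880554199219, -298.93341064453125), (130.82553100585938, 125.96866607666016)) ((476.51666259765625, -298.3487854003906), 66.28124237060547) 40.166829569646936
```

View pics/s7.png

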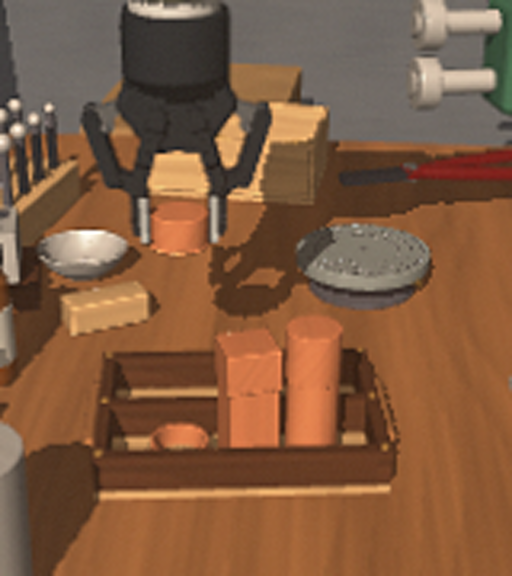

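The lid hangs level between the pads at (180,228). I carry it to the turntable's axis, (477,-301).

Call:
move_arm(
  moves=[
    {"turn": [0, 0, 0], "translation": [-14, -10.3, 0], "hand": 0.3},
    {"turn": [0, 0, 0], "translation": [-27, -19.9, 0], "hand": 0.3},
    {"turn": [0, 0, 0], "translation": [-28, -20.6, 0], "hand": 0.3},
    {"turn": [0, 0, 0], "translation": [-28, -20.6, 0], "hand": 0.3},
    {"turn": [0, 0, 0], "translation": [-28, -20.6, 0], "hand": 0.3},
    {"turn": [0, 0, 0], "translation": [-28, -20.6, 0], "hand": 0.3},
    {"turn": [0, 0, 0], "translation": [-28, -20.6, 0], "hand": 0.3},
    {"turn": [0, 0, 0], "translation": [-28, -20.6, 0], "hand": 0.3},
    {"turn": [0, 0, 0], "translation": [-27, -20, 0], "hand": 0.3},
    {"turn": [0, 0, 0], "translation": [0, 0, 0], "hand": 0.3},
  ],
)

```text
time_s: 20.35
eef_pos: [474.2, -305.2, 167.5]
ee_rot: [-0.002, 0.672, 0.741, -0.001]
force: [0.0, 0.4, -0.4]
grip_width: 0.5
grip_force: 30.7
```

Call:
move_arm(
  moves=[
    {"turn": [0, 0, 0], "translation": [0, 0, 30], "hand": 0.3},
    {"turn": [0, 0, 0], "translation": [0, 0, 30], "hand": 0.3},
    {"turn": [0, 0, 0], "translation": [0, 0, 20], "hand": 0.3},
    {"turn": [0, 0, 0], "translation": [0, 0, 10], "hand": 0.3},
    {"turn": [0, 0, 0], "translation": [0, 0, 0], "hand": 0.3},
    {"turn": [0, 0, 0], "translation": [0, 0, 0], "hand": 0.3},
  ],
)

```text
time_s: 20.85
eef_pos: [477.4, -301.1, 79.4]
ee_rot: [-0.0, 0.67, 0.743, 0.0]
force: [0.2, 0.2, 0.3]
grip_width: 0.503
grip_force: 30.7
```

```bash
python3 - <<'E'
from h import *
plan(477,-301,60,6)
E
```

```text
at [ 477.4 -301.1   79.4] yaw 5.91 tool d now-axes [ 0.1 -0.3 19.4]
turn z -0.002
tool d after turn [ 0.1 -0.3 19.4]
```

Call:
move_arm(
  moves=[
    {"turn": [0, 0, 0], "translation": [0, 0, 8], "hand": 0.3},
    {"turn": [0, 0, 0], "translation": [0, 0, 6], "hand": 0.3},
    {"turn": [0, 0, 0], "translation": [0, 0, 3], "hand": 0.3},
    {"turn": [0, 0, 0], "translation": [0, 0, 1.5], "hand": 0.3},
    {"turn": [0, 0, 0], "translation": [0, 0, 0.7], "hand": 0.3},
    {"turn": [0, 0, 0], "translation": [0, 0, 0], "hand": 0.3},
    {"turn": [0, 0, 0], "translation": [0, 0, 0], "hand": 0.3},
  ],
)

```text
time_s: 21.43
eef_pos: [477.4, -301.4, 60.6]
ee_rot: [0.0, 0.67, 0.743, 0.0]
force: [-0.1, 0.3, 0.0]
grip_width: 0.505
grip_force: 30.7
```

Call:
move_arm(
  moves=[
    {"turn": [0, 0, 0], "translation": [0, 0, 0.7], "hand": 0.3},
    {"turn": [0, 0, 0], "translation": [0, 0, 0], "hand": 0.3},
    {"turn": [0, 0, 0], "translation": [0, 0, 0], "hand": 0.3},
  ],
)

```text
time_s: 21.68
eef_pos: [477.5, -301.4, 60.1]
ee_rot: [0.0, 0.67, 0.743, -0.0]
force: [-1.1, 0.3, 3.1]
grip_width: 0.502
grip_force: 31.0
```

```bash
python3 - <<'E'
from h import *
c=cam("side"); X=cloud(c); s=sense(); p=s["eef_pos"]; print(p,s["force"])
Q=X[(np.hypot(X[...,0]-p[0],X[...,1]-p[1])<18)&(X[...,2]>50)&(X[...,2]<76)]; print("lid top z",np.percentile(Q[:,2],[50,80,95]).round(1))
E
```

```text
[ 477.48473244 -301.42079201   60.07825978] [-0.95278681  0.74231495  3.30971516]
lid top z [66.3 67.1 67.6]
```

Contact at 3 N. I release, rise, and turn for the hex grasp (yaw 46).

Call:
move_arm(
  moves=[
    {"turn": [0, 0, 0], "translation": [0, 0, 0], "hand": 0.55},
    {"turn": [0, 0, 0], "translation": [0, 0, 0], "hand": 0.6},
    {"turn": [0, 0, 0], "translation": [0, 0, 0], "hand": 0.7},
    {"turn": [0, 0, 0], "translation": [0, 0, 0], "hand": 0.7},
    {"turn": [0, 0, 0], "translation": [0, 0, -10], "hand": 0.7},
    {"turn": [0, 0, 0], "translation": [0, 0, -25], "hand": 0.7},
    {"turn": [0, 0, 0], "translation": [0, 0, -35], "hand": 0.7},
    {"turn": [0, 0, 0], "translation": [0, 0, -35], "hand": 0.7},
    {"turn": [0, 0, 0], "translation": [0, 0, -35], "hand": 0.7},
    {"turn": [0, 0, 0], "translation": [0, 0, -30], "hand": 0.7},
  ],
)

```text
time_s: 22.57
eef_pos: [477.3, -301.2, 233.1]
ee_rot: [0.001, 0.67, 0.743, -0.0]
force: [0.3, 0.4, -0.5]
grip_width: 0.698
grip_force: 0.0
```

Call:
move_arm(
  moves=[
    {"turn": [0, 0, -0.117], "translation": [0, 0, 0], "hand": 0.7},
    {"turn": [0, 0, -0.117], "translation": [0, 0, 0], "hand": 0.7},
    {"turn": [0, 0, -0.117], "translation": [0, 0, 0], "hand": 0.7},
    {"turn": [0, 0, -0.117], "translation": [0, 0, 0], "hand": 0.7},
    {"turn": [0, 0, -0.117], "translation": [0, 0, 0], "hand": 0.7},
    {"turn": [0, 0, -0.115], "translation": [0, 0, 0], "hand": 0.7},
    {"turn": [0, 0, 0], "translation": [0, 0, 0], "hand": 0.7},
  ],
  grip_force=40,
)

```text
time_s: 23.15
eef_pos: [477.3, -301.2, 230.4]
ee_rot: [0.0, 0.373, 0.928, -0.0]
force: [0.2, 0.9, 0.4]
grip_width: 0.695
grip_force: 0.0
```

```bash
python3 - <<'E'
from h import *
plan(527.7,322.1,228,46); 
for n in("side","top"):
    X=cloud(cam(n))
    Q=X[(np.hypot(X[...,0]-477,X[...,1]+301)<30)&(X[...,2]>60)&(X[...,2]<76)]; print(n,"lid",len(Q),Q.mean(0).round(1),cv2.minEnclosingCircle(Q[:,:2].astype(np.float32))) if len(Q) else print(n,"hidden")
    Q=X[(np.hypot(X[...,0]-527,X[...,1]-322)<30)&(X[...,2]>98)&(X[...,2]<112)]; print(n,"hex",len(Q),Q.mean(0).round(1),cv2.minEnclosingCircle(Q[:,:2].astype(np.float32)))
E
```

```text
at [ 477.3 -301.2  230.4] yaw 46.24 tool d now-axes [394.7 485.1   2.4]
turn z 0.004
tool d after turn [396.7 483.4   2.4]
side lid 82 [ 475.9 -294.2   65.6] ((475.7721252441406, -297.93255615234375), 21.449312210083008)
side hex 412 [526.1 326.3 104.5] ((525.9613647460938, 323.9023742675781), 22.40328025817871)
top lid 405 [ 477.  -301.4   66.4] ((476.8205871582031, -302.16082763671875), 22.640718460083008)
top hex 377 [527.3 319.5 104. ] ((527.8634033203125, 321.0087585449219), 22.250743865966797)
```

The lid sits in the middle of the turntable (top view: 477.0,-301.4, against an axis at 477.2,-302.1). Back to the hex.

Call:
move_arm(
  moves=[
    {"turn": [0, 0, 0], "translation": [14, 17, 0], "hand": 0.7},
    {"turn": [0, 0, 0], "translation": [23, 28, 0], "hand": 0.7},
    {"turn": [0, 0, 0], "translation": [23, 28, 0], "hand": 0.7},
    {"turn": [0, 0, 0], "translation": [23, 28, 0], "hand": 0.7},
    {"turn": [0, 0, 0], "translation": [23, 28, 0], "hand": 0.7},
    {"turn": [0, 0, 0], "translation": [23, 28, 0], "hand": 0.7},
    {"turn": [0, 0, 0], "translation": [23, 28, 0], "hand": 0.7},
    {"turn": [0, 0, 0], "translation": [23, 28, 0], "hand": 0.7},
    {"turn": [0, 0, 0], "translation": [23, 28, 0], "hand": 0.7},
    {"turn": [0, 0, 0], "translation": [23, 28, 0], "hand": 0.7},
  ],
)

```text
time_s: 24.08
eef_pos: [505.0, 47.5, 230.1]
ee_rot: [0.0, 0.376, 0.927, 0.0]
force: [0.1, -0.7, 0.0]
grip_width: 0.703
grip_force: 0.0
```

Call:
move_arm(
  moves=[
    {"turn": [0, 0, 0], "translation": [23, 28, 0], "hand": 0.7},
    {"turn": [0, 0, 0], "translation": [23, 28, 0], "hand": 0.7},
    {"turn": [0, 0, 0], "translation": [23, 28, 0], "hand": 0.7},
    {"turn": [0, 0, 0], "translation": [23, 28, 0], "hand": 0.7},
    {"turn": [0, 0, 0], "translation": [23, 28, 0], "hand": 0.7},
    {"turn": [0, 0, 0], "translation": [23, 28, 0], "hand": 0.7},
    {"turn": [0, 0, 0], "translation": [23, 28, 0], "hand": 0.7},
    {"turn": [0, 0, 0], "translation": [12, 15, 0], "hand": 0.7},
    {"turn": [0, 0, 0], "translation": [0, 0, 0], "hand": 0.7},
    {"turn": [0, 0, 0], "translation": [0, 0, 0], "hand": 0.7},
  ],
)

```text
time_s: 24.92
eef_pos: [527.0, 318.3, 229.5]
ee_rot: [-0.0, 0.375, 0.927, -0.0]
force: [0.1, -0.3, -0.2]
grip_width: 0.697
grip_force: 0.0
```

```bash
python3 - <<'E'
from h import *
plan(527.5,322,93.5,46)
E
```

```text
at [527.  318.3 229.5] yaw 45.95 tool d now-axes [  2.2   3.  136. ]
turn z -0.001
tool d after turn [  2.2   3.  136. ]
```

Call:
move_arm(
  moves=[
    {"turn": [0, 0, 0], "translation": [2.2, 3, 25], "hand": 0.7},
    {"turn": [0, 0, 0], "translation": [0, 0, 30], "hand": 0.7},
    {"turn": [0, 0, 0], "translation": [0, 0, 25], "hand": 0.7},
    {"turn": [0, 0, 0], "translation": [0, 0, 20], "hand": 0.7},
    {"turn": [0, 0, 0], "translation": [0, 0, 15], "hand": 0.7},
    {"turn": [0, 0, 0], "translation": [0, 0, 12], "hand": 0.7},
    {"turn": [0, 0, 0], "translation": [0, 0, 9], "hand": 0.7},
    {"turn": [0, 0, 0], "translation": [0, 0, 0], "hand": 0.7},
    {"turn": [0, 0, 0], "translation": [0, 0, 0], "hand": 0.7},
  ],
)

```text
time_s: 25.67
eef_pos: [528.0, 321.1, 94.2]
ee_rot: [0.0, 0.375, 0.927, 0.0]
force: [0.0, 0.2, 0.3]
grip_width: 0.703
grip_force: 0.0
```

Call:
move_arm(
  moves=[
    {"turn": [0, 0, 0], "translation": [0, 0, 0], "hand": 0.55},
    {"turn": [0, 0, 0], "translation": [0, 0, 0], "hand": 0.5},
    {"turn": [0, 0, 0], "translation": [0, 0, 0], "hand": 0.4},
    {"turn": [0, 0, 0], "translation": [0, 0, 0], "hand": 0.2},
    {"turn": [0, 0, 0], "translation": [0, 0, 0], "hand": 0.2},
    {"turn": [0, 0, 0], "translation": [0, 0, 0], "hand": 0.2},
  ],
)

```text
time_s: 26.17
eef_pos: [528.2, 321.6, 94.8]
ee_rot: [0.001, 0.374, 0.927, 0.001]
force: [-0.7, -1.4, 5.9]
grip_width: 0.45
grip_force: 40.6
```

Call:
move_arm(
  moves=[
    {"turn": [0, 0, 0], "translation": [0, 0, -4], "hand": 0.2},
    {"turn": [0, 0, 0], "translation": [0, 0, -15], "hand": 0.2},
    {"turn": [0, 0, 0], "translation": [0, 0, -25], "hand": 0.2},
    {"turn": [0, 0, 0], "translation": [0, 0, -35], "hand": 0.2},
    {"turn": [0, 0, 0], "translation": [0, 0, -35], "hand": 0.2},
    {"turn": [0, 0, 0], "translation": [0, 0, -25], "hand": 0.2},
    {"turn": [0, 0, 0], "translation": [0, 0, 0], "hand": 0.2},
  ],
)

```text
time_s: 26.75
eef_pos: [529.1, 322.1, 238.8]
ee_rot: [0.004, 0.374, 0.927, 0.003]
force: [-0.3, 0.2, -0.7]
grip_width: 0.452
grip_force: 40.8
```

```bash
python3 - <<'E'
from h import *
X=cloud(cam("side")); p=sense()["eef_pos"]; plan(579.7,-52.5,230,46)
for lo,hi in ((155,180),(185,205)): print("hex",lo,cyl(X,p[0],p[1],lo,hi))
d=np.load("side0.npz")["X"]; print("orig hex",cyl(d,577.5,-50,70,97),"knob",cyl(d,531,-57,60,95))
E
```

```text
at [528.4 321.7 235.4] yaw 46.02 tool d now-axes [-296.8 -233.6    5.4]
turn z 0.0
tool d after turn [-296.9 -233.6    5.4]
hex 155 (342, array([527.8, 323.1,  19.7]))
hex 185 (314, array([527.6, 323.1,  19.7]))
orig hex (102, array([577. , -52.1,  20.3])) knob (46, array([534.9, -55.2,  15.3]))
```

Call:
move_arm(
  moves=[
    {"turn": [0, 0, 0], "translation": [-18, -14, 0], "hand": 0.2},
    {"turn": [0, 0, 0], "translation": [-28, -22, 0], "hand": 0.2},
    {"turn": [0, 0, 0], "translation": [-28, -22, 0], "hand": 0.2},
    {"turn": [0, 0, 0], "translation": [-28, -22, 0], "hand": 0.2},
    {"turn": [0, 0, 0], "translation": [-28, -22, 0], "hand": 0.2},
    {"turn": [0, 0, 0], "translation": [-28, -22, 0], "hand": 0.2},
    {"turn": [0, 0, 0], "translation": [-28, -22, 0], "hand": 0.2},
    {"turn": [0, 0, 0], "translation": [-28, -22, 0], "hand": 0.2},
    {"turn": [0, 0, 0], "translation": [-28, -22, 0], "hand": 0.2},
    {"turn": [0, 0, 0], "translation": [-28, -22, 0], "hand": 0.2},
  ],
)

```text
time_s: 27.63
eef_pos: [574.1, -20.3, 231.1]
ee_rot: [-0.001, 0.375, 0.927, -0.0]
force: [0.6, -0.2, -1.5]
grip_width: 0.448
grip_force: 40.8
```

Call:
move_arm(
  moves=[
    {"turn": [0, 0, 0], "translation": [-16, -14, 0], "hand": 0.2},
    {"turn": [0, 0, 0], "translation": [-10, -8, 0], "hand": 0.2},
    {"turn": [0, 0, 0], "translation": [0, 0, 0], "hand": 0.2},
    {"turn": [0, 0, 0], "translation": [0, 0, 20], "hand": 0.2},
    {"turn": [0, 0, 0], "translation": [0, 0, 20], "hand": 0.2},
    {"turn": [0, 0, 0], "translation": [0, 0, 0], "hand": 0.2},
    {"turn": [0, 0, 0], "translation": [0, 0, 0], "hand": 0.2},
  ],
)

```text
time_s: 28.22
eef_pos: [577.7, -51.2, 192.0]
ee_rot: [-0.001, 0.374, 0.927, 0.0]
force: [0.8, 0.3, -1.0]
grip_width: 0.45
grip_force: 40.7
```

```bash
python3 - <<'E'
from h import *
X=cloud(cam("side")); p=sense()["eef_pos"]; plan(579.2,-52.9,88.8,46)
for lo,hi in ((125,145),(145,165)): print("hex",lo,cyl(X,p[0],p[1],lo,hi))
E
```

```text
at [578.3 -51.6 193.2] yaw 46.07 tool d now-axes [ -1.5  -0.3 104.4]
turn z 0.001
tool d after turn [ -1.5  -0.3 104.4]
hex 125 (127, array([575.6, -49.8,  19.2]))
hex 145 (136, array([575.8, -49.3,  19. ]))
```

Call:
move_arm(
  moves=[
    {"turn": [0, 0, 0], "translation": [-1.6, -0.3, 20], "hand": 0.2},
    {"turn": [0, 0, 0], "translation": [0, 0, 25], "hand": 0.2},
    {"turn": [0, 0, 0], "translation": [0, 0, 20], "hand": 0.2},
    {"turn": [0, 0, 0], "translation": [0, 0, 15], "hand": 0.2},
    {"turn": [0, 0, 0], "translation": [0, 0, 10], "hand": 0.2},
    {"turn": [0, 0, 0], "translation": [0, 0, 7], "hand": 0.2},
    {"turn": [0, 0, 0], "translation": [0, 0, 0], "hand": 0.2},
    {"turn": [0, 0, 0], "translation": [0, 0, 0], "hand": 0.2},
  ],
)

```text
time_s: 28.93
eef_pos: [579.6, -53.8, 96.6]
ee_rot: [0.001, 0.374, 0.927, 0.0]
force: [0.2, -0.2, -1.8]
grip_width: 0.448
grip_force: 40.8
```

```bash
python3 - <<'E'
from h import *
X=cloud(cam("side")); s=sense(); p=s["eef_pos"]; plan(579.2,-52.9,88.8,46); print(s["force"])
d=np.load("side0.npz")["X"]
P=X[(np.hypot(X[...,0]-578,X[...,1]+52)<30)&(X[...,2]>p[2]-5)&(X[...,2]<p[2]+16)]; 
for lo in (78,84,90): print(lo,cyl(X,p[0],p[1],lo,lo+12),cyl(d,p[0],p[1],lo-8,lo+4))
E
```

```text
at [579.7 -53.9  96.9] yaw 46.02 tool d now-axes [1.1 0.4 8.1]
turn z 0.0
tool d after turn [1.1 0.4 8.1]
[ 0.01281265  0.23918772 -1.56944167]
78 (29, array([582.6, -56.6,  26.4])) None
84 (55, array([583.7, -58. ,  27.8])) (32, array([577.5, -53.8,  21.2]))
90 (59, array([582.9, -57.5,  26.7])) (61, array([576.9, -52.5,  20.7]))
```

Good enough in x and y. Lower, release gently at partial opening, and rise.

Call:
move_arm(
  moves=[
    {"turn": [0, 0, 0], "translation": [1, 0.4, 3], "hand": 0.2},
    {"turn": [0, 0, 0], "translation": [0, 0, 2.5], "hand": 0.2},
    {"turn": [0, 0, 0], "translation": [0, 0, 2], "hand": 0.2},
    {"turn": [0, 0, 0], "translation": [0, 0, 1], "hand": 0.2},
    {"turn": [0, 0, 0], "translation": [0, 0, 0], "hand": 0.2},
    {"turn": [0, 0, 0], "translation": [0, 0, 0], "hand": 0.2},
  ],
)

```text
time_s: 29.48
eef_pos: [579.0, -53.0, 88.8]
ee_rot: [0.001, 0.374, 0.927, -0.0]
force: [-5.5, 0.2, 11.0]
grip_width: 0.453
grip_force: 42.4
```

Call:
move_arm(
  moves=[
    {"turn": [0, 0, 0], "translation": [0, 0, -0.7], "hand": 0.5},
    {"turn": [0, 0, 0], "translation": [0, 0, 0], "hand": 0.6},
    {"turn": [0, 0, 0], "translation": [0, 0, 0], "hand": 0.7},
    {"turn": [0, 0, 0], "translation": [0, 0, 0], "hand": 0.7},
    {"turn": [0, 0, 0], "translation": [0, 0, -10], "hand": 0.7},
    {"turn": [0, 0, 0], "translation": [0, 0, -20], "hand": 0.7},
    {"turn": [0, 0, 0], "translation": [0, 0, -30], "hand": 0.7},
    {"turn": [0, 0, 0], "translation": [0, 0, -35], "hand": 0.7},
    {"turn": [0, 0, 0], "translation": [0, 0, -35], "hand": 0.7},
    {"turn": [0, 0, 0], "translation": [0, 0, -15], "hand": 0.7},
  ],
)

```text
time_s: 30.32
eef_pos: [579.6, -53.1, 238.6]
ee_rot: [0.004, 0.374, 0.927, 0.0]
force: [-0.5, 0.6, 1.0]
grip_width: 0.7
grip_force: 0.0
```

Call:
move_arm(
  moves=[
    {"turn": [0, 0, -0.117], "translation": [0, 0, 0], "hand": 0.7},
    {"turn": [0, 0, -0.117], "translation": [0, 0, 0], "hand": 0.7},
    {"turn": [0, 0, -0.117], "translation": [0, 0, 0], "hand": 0.7},
    {"turn": [0, 0, -0.117], "translation": [0, 0, 0], "hand": 0.7},
    {"turn": [0, 0, -0.117], "translation": [0, 0, 0], "hand": 0.7},
    {"turn": [0, 0, -0.117], "translation": [0, 0, 0], "hand": 0.7},
    {"turn": [0, 0, -0.117], "translation": [0, 0, 0], "hand": 0.7},
    {"turn": [0, 0, -0.117], "translation": [0, 0, 0], "hand": 0.7},
    {"turn": [0, 0, -0.117], "translation": [0, 0, 0], "hand": 0.7},
    {"turn": [0, 0, -0.117], "translation": [0, 0, 0], "hand": 0.7},
  ],
)

```text
time_s: 31.15
eef_pos: [578.7, -52.9, 233.6]
ee_rot: [0.0, -0.203, 0.979, -0.0]
force: [-0.3, 0.1, -0.2]
grip_width: 0.699
grip_force: 0.0
```

Call:
move_arm(
  moves=[
    {"turn": [0, 0, -0.117], "translation": [0, 0, 0], "hand": 0.7},
    {"turn": [0, 0, -0.11], "translation": [0, 0, 0], "hand": 0.7},
    {"turn": [0, 0, 0], "translation": [0, 0, 0], "hand": 0.7},
  ],
)

```text
time_s: 31.4
eef_pos: [578.7, -52.9, 233.6]
ee_rot: [0.0, -0.311, 0.95, -0.0]
force: [0.5, 0.6, 1.2]
grip_width: 0.698
grip_force: 0.0
```

```bash
python3 - <<'E'
from h import *
X=cloud(cam("side")); s=sense(); p=s["eef_pos"]; plan(429.2,339.5,228,126)
d=np.load("side0.npz")["X"]
for Y in(d,X):
    P=Y[(np.hypot(Y[...,0]-578,Y[...,1]+52.5)<30)&(Y[...,2]>90)&(Y[...,2]<104)]; print("hex",len(P),P.mean(0).round(1),cyl(Y,578,-52,84,95))
    print("round",cyl(Y,522,17,80,105))
    print("knob",cyl(Y,429,340,20,70))
t=cloud(cam("top"))
P=t[(np.hypot(t[...,0]-429,t[...,1]-340)<26)&(t[...,2]>98)&(t[...,2]<122)]; print("top knob",len(P),P.mean(0).round(1),cv2.minEnclosingCircle(P[:,:2].astype(np.float32)))
E
```

```text
at [578.7 -52.9 233.5] yaw 125.94 tool d now-axes [-109.2  405.4    5.5]
turn z -0.001
tool d after turn [-109.7  405.3    5.5]
hex 154 [576.4 -46.8  96.6] (64, array([577. , -52.6,  20.7]))
round (172, array([522.1,  17.6,  19.8]))
knob None
hex 150 [576.7 -46.6  96.6] (63, array([577. , -53.3,  21.1]))
round (170, array([522. ,  16.9,  20. ]))
knob (496, array([428.9, 340.2,  18.5]))
top knob 374 [429.4 335.6 105.5] ((429.287109375, 338.0442199707031), 21.06118392944336)
```

Call:
move_arm(
  moves=[
    {"turn": [0, 0, 0], "translation": [-6, 20.4, 0], "hand": 0.7},
    {"turn": [0, 0, 0], "translation": [-9.4, 35, 0], "hand": 0.7},
    {"turn": [0, 0, 0], "translation": [-9.4, 35, 0], "hand": 0.7},
    {"turn": [0, 0, 0], "translation": [-9.4, 35, 0], "hand": 0.7},
    {"turn": [0, 0, 0], "translation": [-9.4, 35, 0], "hand": 0.7},
    {"turn": [0, 0, 0], "translation": [-9.4, 35, 0], "hand": 0.7},
    {"turn": [0, 0, 0], "translation": [-9.4, 35, 0], "hand": 0.7},
    {"turn": [0, 0, 0], "translation": [-9.4, 35, 0], "hand": 0.7},
    {"turn": [0, 0, 0], "translation": [-9.4, 35, 0], "hand": 0.7},
    {"turn": [0, 0, 0], "translation": [-9.4, 35, 0], "hand": 0.7},
  ],
)

```text
time_s: 32.33
eef_pos: [453.6, 273.1, 233.4]
ee_rot: [0.0, -0.308, 0.951, 0.0]
force: [1.4, -0.3, -0.4]
grip_width: 0.704
grip_force: 0.0
```

Call:
move_arm(
  moves=[
    {"turn": [0, 0, 0], "translation": [-9.4, 35, 0], "hand": 0.7},
    {"turn": [0, 0, 0], "translation": [-9.4, 35, 0], "hand": 0.7},
    {"turn": [0, 0, 0], "translation": [0, 0, 30], "hand": 0.7},
    {"turn": [0, 0, 0], "translation": [0, 0, 30], "hand": 0.7},
    {"turn": [0, 0, 0], "translation": [0, 0, 0], "hand": 0.7},
    {"turn": [0, 0, 0], "translation": [0, 0, 0], "hand": 0.7},
  ],
)

```text
time_s: 32.83
eef_pos: [428.3, 339.1, 172.8]
ee_rot: [-0.001, -0.308, 0.951, -0.0]
force: [0.7, 0.4, 0.5]
grip_width: 0.699
grip_force: 0.0
```

```bash
python3 - <<'E'
from h import *
plan(429.3,339.5,92,126)
E
```

```text
at [428.3 339.1 172.8] yaw 125.93 tool d now-axes [-1.1 -0.2 80.8]
turn z -0.001
tool d after turn [-1.1 -0.2 80.8]
```

Call:
move_arm(
  moves=[
    {"turn": [0, 0, 0], "translation": [-1.1, 0, 20], "hand": 0.7},
    {"turn": [0, 0, 0], "translation": [0, 0, 20], "hand": 0.7},
    {"turn": [0, 0, 0], "translation": [0, 0, 15], "hand": 0.7},
    {"turn": [0, 0, 0], "translation": [0, 0, 12], "hand": 0.7},
    {"turn": [0, 0, 0], "translation": [0, 0, 8], "hand": 0.7},
    {"turn": [0, 0, 0], "translation": [0, 0, 4], "hand": 0.7},
    {"turn": [0, 0, 0], "translation": [0, 0, 0], "hand": 0.7},
    {"turn": [0, 0, 0], "translation": [0, 0, 0], "hand": 0.7},
  ],
)

```text
time_s: 33.5
eef_pos: [430.1, 340.1, 95.0]
ee_rot: [0.001, -0.309, 0.951, 0.0]
force: [0.4, 0.8, -0.8]
grip_width: 0.697
grip_force: 0.0
```

Call:
move_arm(
  moves=[
    {"turn": [0, 0, 0], "translation": [0, 0, 0], "hand": 0.55},
    {"turn": [0, 0, 0], "translation": [0, 0, 0], "hand": 0.5},
    {"turn": [0, 0, 0], "translation": [0, 0, 0], "hand": 0.4},
    {"turn": [0, 0, 0], "translation": [0, 0, 0], "hand": 0.2},
    {"turn": [0, 0, 0], "translation": [0, 0, 0], "hand": 0.2},
    {"turn": [0, 0, 0], "translation": [0, 0, 0], "hand": 0.2},
  ],
)

```text
time_s: 34.0
eef_pos: [430.0, 340.1, 94.9]
ee_rot: [0.001, -0.309, 0.951, 0.0]
force: [0.3, -0.3, 5.1]
grip_width: 0.467
grip_force: 39.9
```

Call:
move_arm(
  moves=[
    {"turn": [0, 0, 0], "translation": [0, 0, -4], "hand": 0.2},
    {"turn": [0, 0, 0], "translation": [0, 0, -15], "hand": 0.2},
    {"turn": [0, 0, 0], "translation": [0, 0, -25], "hand": 0.2},
    {"turn": [0, 0, 0], "translation": [0, 0, -35], "hand": 0.2},
    {"turn": [0, 0, 0], "translation": [0, 0, -35], "hand": 0.2},
    {"turn": [0, 0, 0], "translation": [0, 0, -23], "hand": 0.2},
    {"turn": [0, 0, 0], "translation": [0, 0, 0], "hand": 0.2},
    {"turn": [0, 0, 0], "translation": [0, 0, 0], "hand": 0.2},
  ],
)

```text
time_s: 34.67
eef_pos: [429.4, 340.0, 231.5]
ee_rot: [0.001, -0.309, 0.951, 0.0]
force: [-0.6, 0.1, -2.5]
grip_width: 0.468
grip_force: 40.5
```

```bash
python3 - <<'E'
from h import *
X=cloud(cam("side")); p=sense()["eef_pos"]; plan(531.8,-58.3,230,126)
for lo,hi in ((155,180),(185,205)): print("knob",lo,cyl(X,p[0],p[1],lo,hi))
E
```

```text
at [429.  339.8 230.1] yaw 126.05 tool d now-axes [ 1.511e+02 -3.823e+02  1.000e-01]
turn z 0.001
tool d after turn [ 1.508e+02 -3.825e+02  1.000e-01]
knob 155 (348, array([427.8, 339.2,  19.5]))
knob 185 (303, array([427.8, 339.7,  19.4]))
```

Call:
move_arm(
  moves=[
    {"turn": [0, 0, 0], "translation": [7, -18, 0], "hand": 0.2},
    {"turn": [0, 0, 0], "translation": [13, -33.2, 0], "hand": 0.2},
    {"turn": [0, 0, 0], "translation": [13, -33.2, 0], "hand": 0.2},
    {"turn": [0, 0, 0], "translation": [13, -33.2, 0], "hand": 0.2},
    {"turn": [0, 0, 0], "translation": [13, -33.2, 0], "hand": 0.2},
    {"turn": [0, 0, 0], "translation": [13, -33.2, 0], "hand": 0.2},
    {"turn": [0, 0, 0], "translation": [13, -33.2, 0], "hand": 0.2},
    {"turn": [0, 0, 0], "translation": [13, -33.2, 0], "hand": 0.2},
    {"turn": [0, 0, 0], "translation": [13, -33.2, 0], "hand": 0.2},
    {"turn": [0, 0, 0], "translation": [13, -33.2, 0], "hand": 0.2},
  ],
)

```text
time_s: 35.55
eef_pos: [515.1, 9.2, 229.1]
ee_rot: [-0.001, -0.309, 0.951, 0.001]
force: [0.7, -0.4, -1.3]
grip_width: 0.466
grip_force: 40.7
```

Call:
move_arm(
  moves=[
    {"turn": [0, 0, 0], "translation": [13.4, -33.2, 0], "hand": 0.2},
    {"turn": [0, 0, 0], "translation": [13, -33, 0], "hand": 0.2},
    {"turn": [0, 0, 0], "translation": [0, 0, 0], "hand": 0.2},
    {"turn": [0, 0, 0], "translation": [0, 0, 15], "hand": 0.2},
    {"turn": [0, 0, 0], "translation": [0, 0, 0], "hand": 0.2},
    {"turn": [0, 0, 0], "translation": [0, 0, 0], "hand": 0.2},
  ],
)

```text
time_s: 36.05
eef_pos: [532.5, -57.8, 214.4]
ee_rot: [-0.002, -0.309, 0.951, 0.001]
force: [0.4, 0.3, -1.2]
grip_width: 0.465
grip_force: 40.8
```

```bash
python3 - <<'E'
from h import *
c=cam("side"); X=cloud(c); p=sense()["eef_pos"]; plan(532.3,-58.2,88.9,126)
for lo,hi in ((140,160),(165,190)): print("knob",lo,cyl(X,p[0],p[1],lo,hi))
cv2.imwrite("pics/s8.png",cv2.resize(c["image"][40:240,170:330],(480,600),interpolation=cv2.INTER_CUBIC))
E
```

```text
at [532.9 -57.7 215.3] yaw 126.08 tool d now-axes [  0.7  -0.  126.4]
turn z 0.001
tool d after turn [  0.7  -0.  126.4]
knob 140 (126, array([531. , -57.8,  19.2]))
knob 165 (164, array([530.8, -58.2,  19.4]))
```

View pics/s8.png

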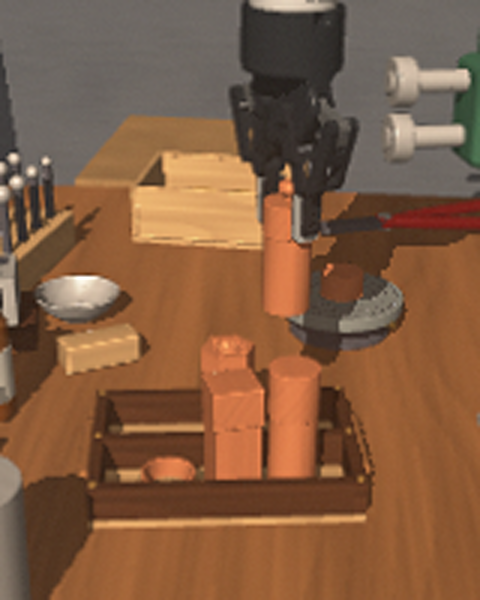

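The knob canister hangs upright at (286,250) over its place. Hex (228,350), square, round and ring stand as before, and the lid is on the turntable (340,280). I lower it.

Call:
move_arm(
  moves=[
    {"turn": [0, 0, 0], "translation": [0.3, 0, 25], "hand": 0.2},
    {"turn": [0, 0, 0], "translation": [0, 0, 28], "hand": 0.2},
    {"turn": [0, 0, 0], "translation": [0, 0, 25], "hand": 0.2},
    {"turn": [0, 0, 0], "translation": [0, 0, 18], "hand": 0.2},
    {"turn": [0, 0, 0], "translation": [0, 0, 12], "hand": 0.2},
    {"turn": [0, 0, 0], "translation": [0, 0, 8], "hand": 0.2},
    {"turn": [0, 0, 0], "translation": [0, 0, 0], "hand": 0.2},
    {"turn": [0, 0, 0], "translation": [0, 0, 0], "hand": 0.2},
  ],
)

```text
time_s: 36.77
eef_pos: [533.3, -58.3, 100.4]
ee_rot: [0.0, -0.31, 0.951, -0.0]
force: [0.1, -0.5, -1.4]
grip_width: 0.463
grip_force: 40.8
```

```bash
python3 - <<'E'
from h import *
plan(532.3,-58.2,88.9,126); X=cloud(cam("side")); print(sense()["force"],cyl(X,522,17,50,70),cyl(X,522,17,80,105))
E
```

```text
at [533.3 -58.3 100.4] yaw 126.07 tool d now-axes [ 0.7  0.6 11.5]
turn z 0.001
tool d after turn [ 0.7  0.6 11.5]
[ 0.82009148  0.4474692  -0.55326997] (124, array([521.9,  17.1,  19. ])) (167, array([522. ,  17.3,  20.1]))
```

Call:
move_arm(
  moves=[
    {"turn": [0, 0, 0], "translation": [0.7, 0.6, 4], "hand": 0.2},
    {"turn": [0, 0, 0], "translation": [0, 0, 4], "hand": 0.2},
    {"turn": [0, 0, 0], "translation": [0, 0, 2], "hand": 0.2},
    {"turn": [0, 0, 0], "translation": [0, 0, 1], "hand": 0.2},
    {"turn": [0, 0, 0], "translation": [0, 0, 0], "hand": 0.2},
    {"turn": [0, 0, 0], "translation": [0, 0, 0], "hand": 0.2},
  ],
)

```text
time_s: 37.32
eef_pos: [532.1, -58.4, 89.0]
ee_rot: [0.0, -0.309, 0.951, -0.0]
force: [0.1, -0.4, -1.1]
grip_width: 0.468
grip_force: 40.8
```

Call:
move_arm(
  moves=[
    {"turn": [0, 0, 0], "translation": [0, 0, 0.7], "hand": 0.2},
    {"turn": [0, 0, 0], "translation": [0, 0, 0], "hand": 0.2},
    {"turn": [0, 0, 0], "translation": [0, 0, 0], "hand": 0.2},
  ],
)

```text
time_s: 37.57
eef_pos: [532.3, -58.4, 88.9]
ee_rot: [0.0, -0.309, 0.951, -0.0]
force: [-2.2, 0.1, 4.4]
grip_width: 0.465
grip_force: 41.3
```

In contact. I open partway only, to stay clear of the neighbours, and rise.

Call:
move_arm(
  moves=[
    {"turn": [0, 0, 0], "translation": [0, 0, 0], "hand": 0.5},
    {"turn": [0, 0, 0], "translation": [0, 0, 0], "hand": 0.58},
    {"turn": [0, 0, 0], "translation": [0, 0, 0], "hand": 0.62},
    {"turn": [0, 0, 0], "translation": [0, 0, 0], "hand": 0.62},
    {"turn": [0, 0, 0], "translation": [0, 0, -5], "hand": 0.62},
    {"turn": [0, 0, 0], "translation": [0, 0, -15], "hand": 0.62},
    {"turn": [0, 0, 0], "translation": [0, 0, -25], "hand": 0.62},
    {"turn": [0, 0, 0], "translation": [0, 0, -35], "hand": 0.62},
    {"turn": [0, 0, 0], "translation": [0, 0, -35], "hand": 0.62},
    {"turn": [0, 0, 0], "translation": [0, 0, -25], "hand": 0.62},
  ],
)

```text
time_s: 38.4
eef_pos: [532.4, -58.4, 231.7]
ee_rot: [0.001, -0.309, 0.951, -0.001]
force: [-0.6, -0.4, -0.1]
grip_width: 0.62
grip_force: 0.0
```

Call:
move_arm(
  moves=[
    {"turn": [0, 0, 0], "translation": [10, 30, 0], "hand": 0.62},
    {"turn": [0, 0, 0], "translation": [10, 30, 0], "hand": 0.62},
    {"turn": [0, 0, 0], "translation": [10, 30, 0], "hand": 0.62},
    {"turn": [0, 0, 0], "translation": [10, 30, 0], "hand": 0.62},
    {"turn": [0, 0, 0], "translation": [10, 30, 0], "hand": 0.62},
    {"turn": [0, 0, 0], "translation": [10, 30, 0], "hand": 0.62},
    {"turn": [0, 0, 0], "translation": [10, 30, 0], "hand": 0.62},
    {"turn": [0, 0, 0], "translation": [10, 30, 0], "hand": 0.62},
    {"turn": [0, 0, 0], "translation": [10, 30, 0], "hand": 0.62},
    {"turn": [0, 0, 0], "translation": [0, 0, 0], "hand": 0.62},
  ],
)

```text
time_s: 39.23
eef_pos: [297.0, 108.9, 228.4]
ee_rot: [-0.0, -0.311, 0.951, 0.0]
force: [1.7, 0.3, 0.4]
grip_width: 0.616
grip_force: 0.0
```

```bash
python3 - <<'E'
from h import *
print(sense()["eef_pos"],sense()["dq"].round(3))
d=np.load("top0.npz")["X"]; c=cam("top"); t=cloud(c)
for k,cx,cy,lo,hi in (("hex",578,-52.5,95,104),("knobrim",532,-58.7,93,99),("knobtop",532,-58.7,108,118),("square",570,19,101,108),("round",523,16.5,112,120),("band",626,22,20,27),("lid",477,-301,61,72)):
    for Y in (d,t):
        P=Y[(np.hypot(Y[...,0]-cx,Y[...,1]-cy)<30)&(Y[...,2]>lo)&(Y[...,2]<hi)]
        if len(P): print(k,len(P),P.mean(0).round(1),np.round(cv2.minEnclosingCircle(P[:,:2].astype(np.float32))[0],1))
s=cam("side"); cv2.imwrite("pics/end.png",np.hstack([c["image"][90:280,200:450],s["image"][90:280,130:380]]))
E
```

```text
[296.98598416 108.88264235 228.35396955] [-0.061  0.068 -0.077 -0.015 -0.034 -0.076]
hex 361 [577.5 -52.8  98.4] [574.6 -54.2]
hex 363 [577.4 -52.7  98.4] [573.5 -53.1]
knobrim 279 [532.6 -58.4  96.4] [536.9 -57.5]
knobrim 269 [533.4 -58.8  96.4] [536.7 -56.8]
knobtop 67 [531.6 -58.5 111.7] [531.7 -58.6]
knobtop 65 [532.7 -59.4 111.7] [532.9 -59.4]
square 422 [569.9  19.1 104.3] [570.   18.9]
square 424 [569.9  19.3 104.3] [570.7  19.4]
round 355 [523.4  16.2 116.6] [523.5  16.3]
round 357 [523.4  16.2 116.5] [523.6  16.4]
band 66 [625.5  24.4  23.9] [624.1  18.7]
band 65 [624.9  23.7  24. ] [624.1  18.8]
lid 403 [ 477.  -301.5   66.4] [ 476.8 -302.5]
```

View pics/end.png

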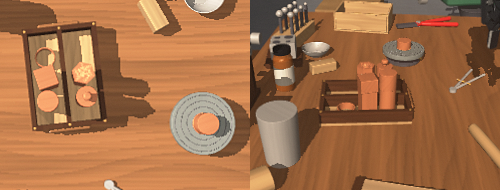

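The last picture shows all four canisters and the ring in their places, within 2 mm of the start. The lid is centred on the turntable at (207,124) and the arm is clear.

```bash
python3 -c "
from rig import finish_job
print(finish_job())"
```

```text
the job is handed in; nothing more can be done
None
```

The job is handed in: the lid sits within about 1 mm of the turntable's axis, the knob and hex canisters are back in their places within 2 mm, and nothing was knocked over; the first pick brushed the round canister, which did not measurably move.

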